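# Press a bronze bushing home in a control-unit housing

## Robot

A 6-joint arm with a two-finger parallel gripper is mounted at the origin on the work surface. World frame = base frame: x ahead of the robot, y to its left, z up, the work surface at z = 0. Lengths are in m, angles in rad, forces in N, time in s.
With the tool pointing down it reaches from about 0.25 to 0.775 m from the base axis. Payload 4 kg.
Tool frame: the origin (TCP) lies on the centre line of the jaws, within the pads' length; the fingertips stand 8 mm ahead of it and the grasp point (between the pads) lies 11 mm behind it; z points along the fingers, y is the direction in which the jaws open and shut (so a half turn about z gives the same grasp; the last joint's range is limited). The gripper opens to 85 mm and grips with 20 to 120 N. Pads are 22 mm wide; open, the fingers measure 114 mm over their backs; the gripper's body (76 mm by 85 mm) begins 54 mm behind the grasp point. The pads swing forward as they close: fully open they stand 13 mm farther back than shut.
Start: joints at [-1.38, 0.087, 1.371, -0, 1.684, -0.103], TCP at [0.159, -0.526, 0.239] pointing down, gripper open.
Joint ranges: [-3.1, 3.1], [-0.76, 2.03], [0.27, 2.55], [-1.08, 4.22], [0.17, 2.65], [-2.57, 2.57]. Speed limits (rad/s): [2.79, 2.79, 3.14, 3.14, 3.14, 3.14].

## Interface

Orientations are given as a 3x3 rotation matrix whose columns are the frame's x, y, z axes.
In Python, from station import get_obs, read_camera, close_job, find_in, outline_of, tip_of gives the robot as it stands.
- The arm moves only by the tool jog_arm, never from a script. Its argument "deltas" is a list of rows, each an object with "linear": the shift along the world's x, y, z each as a share of 20 cm, from -1 to 1, a list of three; "angular": the turn, a rotation vector about the world's x, y, z each as a share of 180 degrees, from -1 to 1, a list of three. A call has 1 to 20 rows; each row shifts and turns the commanded pose from where the row before left it; what a row does not reach is not made up. A row lasts 1/12 s, in which the tool goes at most 41.7 mm and 7.16 degrees, less where a joint would pass 70% of its speed; a pose out of reach is approached as far as the arm can. A call with a number of a shift or a turn outside -1 to 1 is refused whole. A call with a gripper value outside its range is refused whole. "jaw" is the closure, from 0 (fully open) to 1 (shut), set as the call begins (left out, the last holds). The fingers move at their own pace and stop on an object; "force" is the grip in N (left out, the last holds). Time passes only in rows, so rows that do not move let the fingers close. It gives the time, the measured TCP pose, the force and the opening at its end, in the units of the state.
- get_obs(): the state, without advancing time (a new reading comes with each control period).
- read_camera(name): name is "side" or "top" or "wrist"; returns a dict with "pixels" (384x512x3 uint8, red, green, blue), "z_map" (384x512 float32, m along the optical axis (not along the pixel's ray), 0 where there is no reading), "mtx" (3x3 intrinsics, pixels), "k1" (the pictures are not rectified: a ray, as slopes to the right and down, at radius r is drawn at 1 + k1 r^2 times it, then the intrinsics apply), "R" (3x3) and "t" (3): a world point X has camera coordinates R X + t. Camera axes: x right, y down, z forward; pixel columns grow to the right and rows downward; lengths in m; the calibration is good to about 2 mm. A picture is of the moment at which its call begins.
- close_job(): hands the job in, once; it reports no verdict.
Trained networks look in the newest picture that a camera, given by its name, has taken for a name from the list of things; names that differ only in an ending like _2 or _b are one class to them, and where a whole thing is asked for, a point or a joint stands for the part that bears it (a point fixed in the world has none). Each returns a list of dicts, best first, with "confidence" (0 to 1); they miss things now and then, are a little off and sometimes report something else, mostly with a low value. They report only what shows in the picture. A call takes as long as a camera call. They do not tell look-alikes from the thing itself.
- find_in(label, camera): "at" ([column, row] in pixels, amid what is visible of it).
- outline_of(label, camera): "pixels" (384x512 bool, what is visible of it) and "at" ([column, row] in pixels, amid what is visible of it).
- tip_of(label, camera): "at" ([column, row] in pixels: a listed point, or the origin of a listed thing).
The state is a dict: "time_s": time; "joints": joint angles; "qvel": joint speeds; "tau": joint torques, N m; "position": TCP position; "tool_rot": TCP orientation; "contact_force": force on the tool from outside, world axes, zero at the start; "moment": the same for the moment, N m; "grip_width": finger opening in m.
Only numpy, scipy, OpenCV 4.12 (cv2) and the standard library are available. Lean on these libraries where they do the work, as an engineer would, in place of code of your own. Each camera call takes 0.05 s, during which the arm holds its last target.

## Task

Take the bronze flanged bushing from the black kit block, set it shank-down into the empty boss of the aluminium control-unit housing and press it in until its flange is fully home, flat on the boss. The press fit is stiff and the housing floats on a spring nest that sinks while you push, so go by feel: firm but gentle, never more than about 20 N on the bushing. Leave it released, and leave the other sleeves and the rest of the bench alone.

Things in the scene. Friction and masses are not known exactly. Their poses are not given: they have to be found in the camera images.
- bushing_mid (a point): Centre (half-way up, on the axis; z up) of the loose bronze (copper-brown) bushing, 0.11 kg, upright in a recess of the kit block. From the foot up: shank 20 mm wide, 18 mm long, foot chamfered 2 mm; flange 34 mm wide, 4 mm thick; grip collar 26 mm wide, 20 mm tall. 42 mm in all: top 21 mm above this point, flange top 1 mm above, shoulder (flange underside) 3 mm below, foot 21 mm below.
- bore (a point): Centre of the mouth of the empty vertical bore, at the top face of the housing's square boss (36 mm wide, 86 mm above the bench, 18 mm above the walls). z up; x along the housing's long side, towards the black connector (90 mm off, 11 mm lower than the boss). Bore 22 mm wide, open below. The bushing is fully home when its centre is 3 mm above this point. It moves with the housing.
- kit: Black plastic kit block fixed to the bench, 75 x 180 x 22 mm; origin at the centre of its underside, z up, y along its length. Three round recesses, 22 mm wide and 12 mm deep, lie in a row along its y at -58, 0 and +58 mm; the bronze bushing, a steel sleeve and a white spacer stand in them in any order, flanges 6 mm above the block. Fingers closing along x clear the neighbours.
- steel_sleeve_mid (a point): Centre of the bare steel look-alike in the kit block, same shape and sizes as the bronze bushing. Not wanted: leave it standing.
- white_spacer_mid (a point): Centre of the white plastic look-alike in the kit block, same shape and sizes as the bronze bushing. Not wanted: leave it standing.
- spare_unit: Opened spare control unit, 130 x 100 x 26 mm aluminium tray with a green board, loose, beyond the work area. Origin at the centre of its underside. Bystander, leave alone.
- driver: Screwdriver, 170 mm long, lying on the bench to the right. Origin at the middle of its underside. Bystander, leave alone.
- flux: Small flux bottle, 40 mm wide and 90 mm tall, red cap, on the left. Origin at the centre of its underside. Bystander, leave alone.
- mug: Blue mug, 80 mm wide and 95 mm tall, on the left. Origin at the centre of its underside. Bystander, leave alone.
- bin: Blue parts bin, 130 x 100 x 45 mm, on the right. Origin at the centre of its underside. Bystander, leave alone.
- bushing: The same bronze bushing; origin at the centre of its foot, z up along its axis. Grip the collar with the finger tips just above the flange: tips below the flange would strike the kit block or the boss.
- housing: Aluminium housing, 150 x 110 mm, green board; origin under its centre, z up. A white nylon locking ring sits 5 to 9 mm down its bore: the shank must drive it down ahead of itself, against about 14 N all the way, until the flange lands. The housing floats on damped springs under an upper stop: it starts to sink at 0 to 17 N (varies), gives a millimetre or two per further N, 30 mm at most, and rises when let go.
- fixture: Dark steel base plate of the spring nest, 190 x 150 x 14 mm, fixed to the bench, with four short posts under the housing; origin at the centre of its underside, x and y as the housing's.
Mind the look-alikes: they are no part of the job. Of the things like the bushing, leave any that is blue or purple; of the rest the smaller one is meant.

How it is judged:
At the end, for the whole second after the job is handed in: The bronze bushing stands in the bore, released: flange underside within 1.5 mm of the boss's top face, axis within 3 mm of the bore's axis and upright within 0.06 rad (z of bushing_mid in the frame of bore between 0.001 and 0.0045 m and horizontal distance between bushing_mid and bore below 0.003 m and angle between bushing_mid's own z axis and vertical below 0.06 rad); the robot touches nothing.
It fails at once if the bushing is pressed into or against the housing with more than 23 N (contact force between bushing and housing above 23 N).
It fails at once if a bystander (other sleeve, spacer, spare unit, screwdriver, bottle, mug, bin) is moved by more than 25 mm (distance of any of steel_sleeve_mid, white_spacer_mid, spare_unit, driver, flux, mug, bin from where it was at the start of the episode above 0.025 m).
It also fails if it takes over 51 s, if anything falls off the work surface, if the arm or the gripper's body presses on something with over 40 N, if the wrist force passes 120 N, or if a joint passes its speed limit or range.

## Working session

There is one attempt and no reset: what is moved stays moved. The work goes in short steps, Python scripts to look and compute and a tool call to move; the robot and the scene stay as the last step left them, time stands still between calls to the robot, and variables do not carry over. Pictures are saved under pics/ and viewed, and the job is handed in when it is done.

Besides the shell and the picture viewer there is one more tool, called after "Request:" as name([rows], argument=value, ...), one row to a line, values as JSON. jog_arm: Moves the arm, as the interface text tells. Shift numbers are shares of 20 cm and turn numbers shares of 180 degrees, none past 1 either way. Its arguments: {"type":"object","properties":{"deltas":{"type":"array","items":{"type":"object","properties":{"linear":{"type":"array","items":{"type":"number"}},"angular":{"type":"array","items":{"type":"number"}}}}},"jaw":{"type":"number"},"force":{"type":"number"}},"required":["deltas"]}

```bash
ls; mkdir -p pics; cat > h.py <<'E'
import numpy as np, cv2
from station import *
def ray(c,px):
    K=c["mtx"]; d=np.array([(px[0]-K[0,2])/K[0,0],(px[1]-K[1,2])/K[1,1]]); u=d.copy()
    for _ in range(30): u=d/(1+c["k1"]*(u@u))
    return u
def atdepth(c,px,z):
    u=ray(c,px); return np.array(c["R"]).T@(np.array([u[0],u[1],1])*z-np.array(c["t"]))
def atz(c,px,h):
    R=np.array(c["R"]);o=-R.T@np.array(c["t"]);u=ray(c,px);d=R.T@np.array([u[0],u[1],1]);return o+d*(h-o[2])/d[2]
def proj(c,X):
    p=np.array(c["R"])@np.array(X)+np.array(c["t"]);u=p[:2]/p[2];u=u*(1+c["k1"]*(u@u));K=c["mtx"]
    return np.array([K[0,0]*u[0]+K[0,2],K[1,1]*u[1]+K[1,2]])
def save(c,n): cv2.imwrite("pics/"+n+".png",c["pixels"][:,:,::-1])
E
python3 - <<'E'
from h import *
o=get_obs();print(o)
for n in["top","side","wrist"]:
    c=read_camera(n);save(c,n+"0");np.savez("c_"+n,**c)
    print(n,c["k1"],c["mtx"],-np.array(c["R"]).T@c["t"])
    for l in["bushing_mid","bore","kit","steel_sleeve_mid","white_spacer_mid","housing","connector"]:
        try:
            r=tip_of(l,n);print(l,[(np.round(a["at"],1).tolist(),round(a["confidence"],2)) for a in r][:5])
        except Exception as e: print(l,e)
E
```

```text
pics
{'time_s': 0.0, 'joints': array([-1.38010772e+00,  8.79750122e-02,  1.37228936e+00,  4.61555823e-06,
        1.68356007e+00, -1.03116336e-01]), 'qvel': array([-3.54413998e-04,  1.71893258e-06,  2.87400634e-04,  1.15040995e-03,
        1.14263245e-03,  1.11076098e-03]), 'tau': array([ 3.14346717e-04, -3.51865089e+01, -3.13270497e+01, -3.04557707e-04,
        1.07361807e-02, -4.59366305e-06]), 'position': array([ 0.1591755 , -0.52596506,  0.23811034]), 'tool_rot': array([[ 9.57148809e-01,  2.89596241e-01, -4.18498072e-04],
       [ 2.89596448e-01, -9.57146327e-01,  2.19219906e-03],
       [ 2.34288715e-04, -2.21945627e-03, -9.99997510e-01]]), 'contact_force': array([-0.85387211, -0.23856124, -0.46417716]), 'moment': array([-0.00424894,  0.06105809, -0.01235864]), 'grip_width': 0.0856021127241977}
top -0.11067962461486887 [[394.84365669   0.         259.70248594]
 [  0.         394.84365669 195.82052403]
 [  0.           0.           1.        ]] [0.40348025 0.00913587 1.17150039]
bushing_mid [([243.6, 214.0], 0.69), ([223.8, 189.2], 0.67), ([208.1, 224.5], 0.61), ([205.4, 254.6], 
[... 678 characters left out ...]
 [([242.8, 259.9], 0.69)]
steel_sleeve_mid [([226.4, 262.4], 0.64)]
white_spacer_mid [([238.0, 251.3], 0.43)]
housing [([303.3, 182.6], 0.88)]
connector it knows: bin, bore, bushing, bushing_mid, driver, fixture, flux, housing, kit, mug, spare_unit, steel_sleeve_mid, white_spacer_mid
wrist -0.010407605181825728 [[309.09924199   0.         255.9677876 ]
 [  0.         309.09924199 188.28922722]
 [  0.           0.           1.        ]] [ 0.23327637 -0.503211    0.37358093]
bushing_mid []
bore []
kit []
steel_sleeve_mid []
white_spacer_mid []
housing []
connector it knows: bin, bore, bushing, bushing_mid, driver, fixture, flux, housing, kit, mug, spare_unit, steel_sleeve_mid, white_spacer_mid
```

View pics/top0.png

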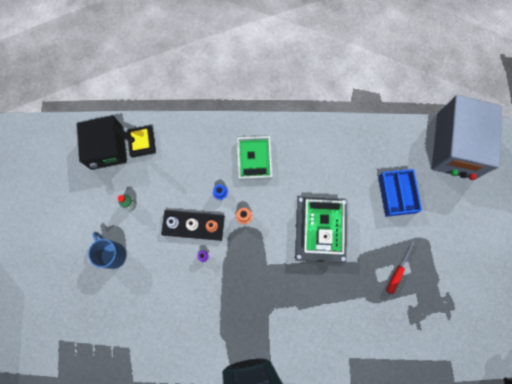

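View pics/side0.png

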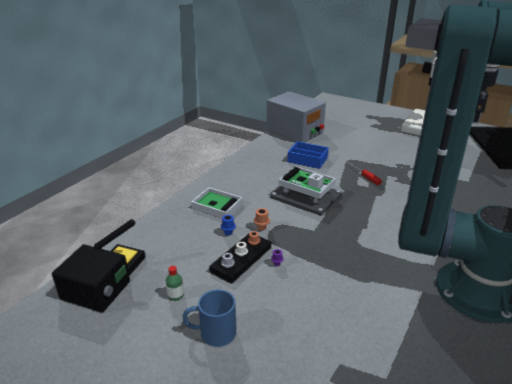

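```bash
python3 - <<'E'
import numpy as np,cv2
a=np.load("c_top.npz")["pixels"][:,:,::-1];b=np.load("c_side.npz")["pixels"][:,:,::-1]
cv2.imwrite("pics/z1.png",np.hstack([cv2.resize(a[165:275,160:260],(400,440),interpolation=3),cv2.resize(b[200:300,190:300],(400,440),interpolation=3)]))
E
```

```text
(no output)
```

View pics/z1.png

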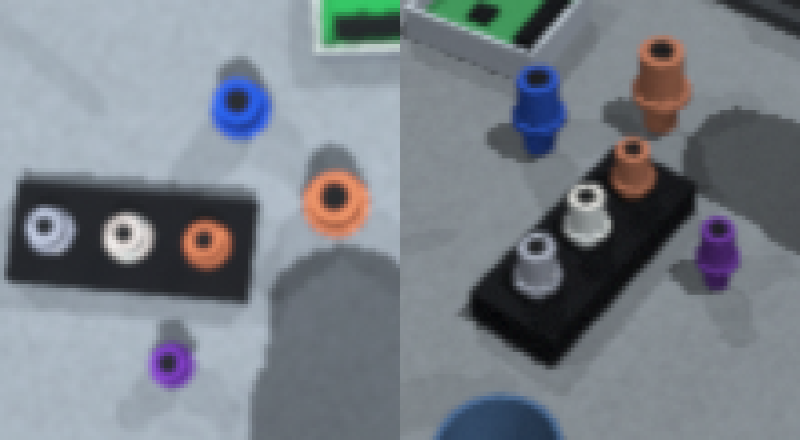

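The kit block is at about (193,225) in the top picture, with steel at (172,222), white at (192,225) and bronze at (211,226). A larger bronze look-alike is loose at (244,214), and the blue and purple ones are loose too. The housing boss is at (325,237).

```bash
python3 - <<'E'
from h import *
T=dict(np.load("c_top.npz"));S=dict(np.load("c_side.npz"))
read_camera("top");read_camera("side")
for n,c in(("top",T),("side",S)):
    hsv=cv2.cvtColor(c["pixels"],cv2.COLOR_RGB2HSV)
    m=((hsv[:,:,0]<15)&(hsv[:,:,1]>90)).astype(np.uint8)
    k,l,st,ce=cv2.connectedComponentsWithStats(m)
    for i in range(1,k):
        if st[i,4]>30: print(n,st[i],ce[i],atz(c,ce[i],0.035))
    for lab,h in(("kit",0.011),("housing",.05),("fixture",.007),("bushing",.03)):
        for r in outline_of(lab,n)[:5]:
            p=np.array(r["pixels"]).astype(np.uint8);cn=max(cv2.findContours(p,0,2)[0],key=cv2.contourArea)
            W=np.array([atz(c,q[0],h)[:2] for q in cn]).astype(np.float32)
            print(n,lab,round(r["confidence"],2),np.round(r["at"],1),cv2.minAreaRect(W))
for n,c in(("top",T),("side",S)):
    print(n,[(r["at"],atz(c,r["at"],.086)) for r in tip_of("bore",n)])
v=[proj(T,(.35,.12,.03)),proj(T,(.35,.02,.03))];print(v)
E
```

```text
top [450 160  32  11 154] [465.13636364 165.        ] [ 0.76371025 -0.62754969  0.035     ]
top [118 195   7   7  40] [121.1  198.35] [0.64755666 0.42402425 0.035     ]
top [236 208  16  16 188] [243.52659574 215.62765957] [0.59960067 0.05680689 0.035     ]
top [205 219  13  14 135] [211.26666667 225.68888889] [0.56894673 0.15012099 0.035     ]
top [387 267  17  26 200] [395.23  279.475] [ 0.41712666 -0.38089714  0.035     ]
top kit 0.82 [198.3 225.2] ((0.5760857462882996, 0.2103038728237152), (0.1803121566772461, 0.0769081860780716), 86.04710388183594)
top housing 0.55 [324.3 227.8] ((0.5675387382507324, -0.17566540837287903), (0.11546535044908524, 0.1559908092021942), 88.04558563232422)
top fixture 0.92 [320.3 225.9] ((0.5667809247970581, -0.1734972596168518), (0.1512111872434616, 0.19269578158855438), 87.60893249511719)
top fixture 0.71 [393.7 278.5] ((0.41741085052490234, -0.3904956579208374), (0.02726230025291443, 0.08730162680149078), 57.08892059326172)
top bushing 0.73 [244.4 216.6] ((0.6009446382522583, 0.05569591000676155), (0.044605132192373276, 0.04705965891480446), 0.5865
[... 1364 characters left out ...]
), (0.030603177845478058, 0.05942273885011673), 32.101505279541016)
side bushing 0.62 [264.4 216.6] ((0.6014024615287781, 0.05099397897720337), (0.04444832354784012, 0.11300183832645416), 29.935489654541016)
side bushing 0.56 [278.3 255.5] ((0.4760434031486511, 0.17915044724941254), (0.0290765929967165, 0.06533601880073547), 29.615028381347656)
side bushing 0.48 [226.  225.5] ((0.670258104801178, 0.1261938512325287), (0.040682822465896606, 0.09454934298992157), 33.617835998535156)
top [([110.5, 258.2], array([0.46661394, 0.42195324, 0.086     ]))]
side [([314.0, 175.1], array([ 0.54085871, -0.1761717 ,  0.086     ]))]
[array([219.68327468, 302.93527326]), array([255.16754709, 303.39767048])]
```

```bash
python3 - <<'E'
from h import *
c=dict(np.load("c_wrist.npz"));o=get_obs();R=o["tool_rot"]
print("cam axes in tool",np.round(R.T@c["R"].T,3)); print(R.T@(-c["R"].T@c["t"]-o["position"]),o["time_s"])
for n in("top","side"):
    d=dict(np.load(f"c_{n}.npz"));px=(325,237) if n=="top" else (317,181)
    X=[]
    for v in range(px[1]-14,px[1]+15):
        for u in range(px[0]-18,px[0]+19):
            z=d["z_map"][v,u]
            if z>0:
                p=atdepth(d,(u,v),z)
                if .08<p[2]<.1:X.append(p)
    X=np.array(X);print(n,len(X),X.mean(0),X.min(0),X.max(0))
E
```

```text
cam axes in tool [[ 0.001 -0.952 -0.307]
 [ 1.     0.001 -0.   ]
 [ 0.    -0.307  0.952]]
[ 0.07757637 -0.0008004  -0.13423221] 1.65
top 156 [ 0.53605506 -0.17123446  0.08518698] [ 0.5187819  -0.18898312  0.08011668] [ 0.55539368 -0.15463722  0.09095478]
side 87 [ 0.53141314 -0.1709328   0.08463059] [ 0.51216522 -0.19351288  0.08003376] [ 0.54929381 -0.15150013  0.08957848]
```

Request:
jog_arm([
  {"linear":[0.118,0.111,-0.006],"angular":[0,0,0.024]},
  {"linear":[0.118,0.111,-0.006],"angular":[0,0,0.024]},
  {"linear":[0.118,0.111,-0.006],"angular":[0,0,0.024]},
  {"linear":[0.118,0.111,-0.006],"angular":[0,0,0.024]},
  {"linear":[0.118,0.111,-0.006],"angular":[0,0,0.024]},
  {"linear":[0.118,0.111,-0.006],"angular":[0,0,0.024]},
  {"linear":[0.118,0.111,-0.006],"angular":[0,0,0.024]},
  {"linear":[0.118,0.111,-0.006],"angular":[0,0,0.024]},
  {"linear":[0.118,0.111,-0.006],"angular":[0,0,0.024]},
  {"linear":[0.118,0.111,-0.006],"angular":[0,0,0.024]},
  {"linear":[0.118,0.111,-0.006],"angular":[0,0,0.024]},
  {"linear":[0.118,0.111,-0.006],"angular":[0,0,0.024]},
  {"linear":[0.118,0.111,-0.006],"angular":[0,0,0.024]},
  {"linear":[0.118,0.111,-0.006],"angular":[0,0,0.024]},
  {"linear":[0.118,0.111,-0.006],"angular":[0,0,0.024]},
  {"linear":[0.118,0.111,-0.006],"angular":[0,0,0.024]},
  {"linear":[0,0,0]},
  {"linear":[0,0,0]},
])

```text
validation failed for argument at $.de...
```

```bash
cat >> h.py <<'E'
def look(n,name,labs=("bore",)):
    c=read_camera(n);save(c,name);np.savez("c_"+name,**c)
    for l in labs:
        for f in(tip_of,find_in):print(n,l,f.__name__,[(np.round(a["at"],1).tolist(),round(a["confidence"],2)) for a in f(l,n)][:4])
    return c
E
python3 - <<'E'
from h import *
c=look("wrist","w1",("bore","housing"))
o=get_obs();print(o["position"],o["tool_rot"],o["contact_force"],o["time_s"])
for r in tip_of("bore","wrist"):print(atz(c,r["at"],.086))
E
```

```text
wrist bore call []
wrist bore call []
wrist housing call []
wrist housing call []
[ 0.15928675 -0.52645228  0.23934781] [[ 9.57145457e-01  2.89607617e-01  4.18684851e-05]
 [ 2.89607620e-01 -9.57145451e-01 -1.10823840e-04]
 [ 7.97880203e-06  1.18199967e-04 -9.99999993e-01]] [0.32827803 0.19689548 0.0244185 ] 1.9
```

View pics/w1.png

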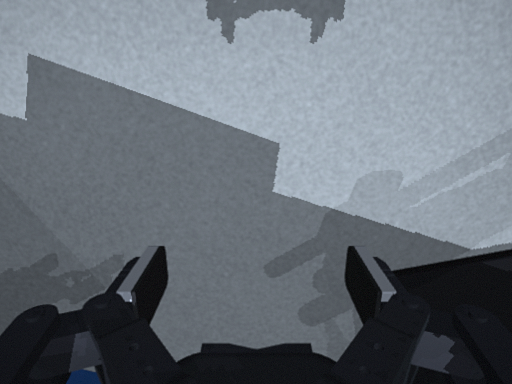

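The move was refused, so the arm hasn't moved. The picture shows only bench and open jaws. I'll resend with both fields in every row.

Request:
jog_arm([
  {"linear":[0.118,0.111,-0.006],"angular":[0,0,0.024]},
  {"linear":[0.118,0.111,-0.006],"angular":[0,0,0.024]},
  {"linear":[0.118,0.111,-0.006],"angular":[0,0,0.024]},
  {"linear":[0.118,0.111,-0.006],"angular":[0,0,0.024]},
  {"linear":[0.118,0.111,-0.006],"angular":[0,0,0.024]},
  {"linear":[0.118,0.111,-0.006],"angular":[0,0,0.024]},
  {"linear":[0.118,0.111,-0.006],"angular":[0,0,0.024]},
  {"linear":[0.118,0.111,-0.006],"angular":[0,0,0.024]},
  {"linear":[0.118,0.111,-0.006],"angular":[0,0,0.024]},
  {"linear":[0.118,0.111,-0.006],"angular":[0,0,0.024]},
  {"linear":[0.118,0.111,-0.006],"angular":[0,0,0.024]},
  {"linear":[0.118,0.111,-0.006],"angular":[0,0,0.024]},
  {"linear":[0.118,0.111,-0.006],"angular":[0,0,0.024]},
  {"linear":[0.118,0.111,-0.006],"angular":[0,0,0.024]},
  {"linear":[0.118,0.111,-0.006],"angular":[0,0,0.024]},
  {"linear":[0.118,0.111,-0.006],"angular":[0,0,0.024]},
  {"linear":[0,0,0],"angular":[0,0,0]},
  {"linear":[0,0,0],"angular":[0,0,0]},
])

```text
time_s: 3.45
position: [0.5375, -0.17, 0.2196]
tool_rot: [[0.068, 0.998, -0.001], [0.998, -0.068, 0.0], [-0.0, -0.001, -1.0]]
contact_force: [-0.8, 0.0, -0.1]
grip_width: 0.0858
```

```bash
python3 - <<'E'
from h import *
c=look("wrist","w2",("bore",))
o=get_obs();print(o["position"],o["tool_rot"],o["contact_force"],o["time_s"])
for r in tip_of("bore","wrist"):print(atz(c,r["at"],.086))
E
```

```text
wrist bore call [([257.3, 181.7], 0.88)]
wrist bore call [([288.0, 170.4], 0.78)]
[ 0.53628643 -0.17200955  0.22024209] [[ 7.20973099e-02  9.97397581e-01 -2.08111113e-04]
 [ 9.97397472e-01 -7.20974057e-02 -4.96590597e-04]
 [-5.10302532e-04 -1.71766652e-04 -9.99999855e-01]] [ 0.43666642 -0.50362851 -0.20400143] 3.6
[ 0.53720887 -0.17100836  0.086     ]
```

View pics/w2.png

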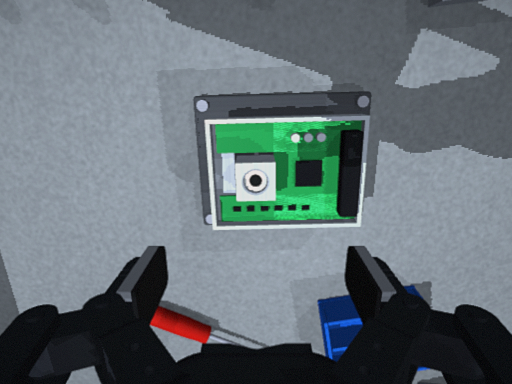

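The boss is a white square around (256,181), with the bore ring at (255,180). I'll refine that by segmentation.

```bash
python3 - <<'E'
from h import *
c=dict(np.load("c_w2.npz"))
p=c["pixels"];b=p[150:212,220:292,::-1];cv2.imwrite("pics/w2z.png",cv2.resize(b,None,fx=8,fy=8,interpolation=0))
Z=c["z_map"];P=[]
for v in range(155,212):
    for u in range(225,290):
        q=atdepth(c,(u,v),Z[v,u])
        if Z[v,u]>0 and abs(q[2]-.086)<.006:P.append((u,v,*q))
P=np.array(P);print(len(P),np.median(P[:,4]),P[:,2:].min(0),P[:,2:].max(0))
rr=cv2.minAreaRect(P[:,:2].astype(np.float32));print(rr,atz(c,rr[0],.086))
W=cv2.minAreaRect(np.array([atz(c,q[:2],.086)[:2] for q in P],np.float32));print(W)
g=cv2.cvtColor(p,cv2.COLOR_RGB2GRAY)
m=np.zeros_like(g);m[165:197,242:270]=(g[165:197,242:270]<110)
k,l,s,ce=cv2.connectedComponentsWithStats(m)
for i in range(1,k):print(s[i],ce[i],atz(c,ce[i],.086))
E
```

```text
1446 0.08520456977490895 [ 0.51631665 -0.18987795  0.08000319] [ 0.55345998 -0.15240044  0.0882107 ]
((254.52162170410156, 180.73464965820312), (39.65932083129883, 40.10030746459961), 88.31531524658203) [ 0.5347651  -0.16993116  0.086     ]
((0.5346746444702148, -0.1703653186559677), (0.037444986402988434, 0.03557165712118149), 87.53739166259766)
[250 175  12  11 109] [255.2293578  180.04587156] [ 0.53544725 -0.16932758  0.086     ]
[246 187  15   6  21] [252.23809524 190.47619048] [ 0.5320464  -0.17903608  0.086     ]
[262 188   3   3   3] [263. 189.] [ 0.54193041 -0.17828399  0.086     ]
```

View pics/w2z.png

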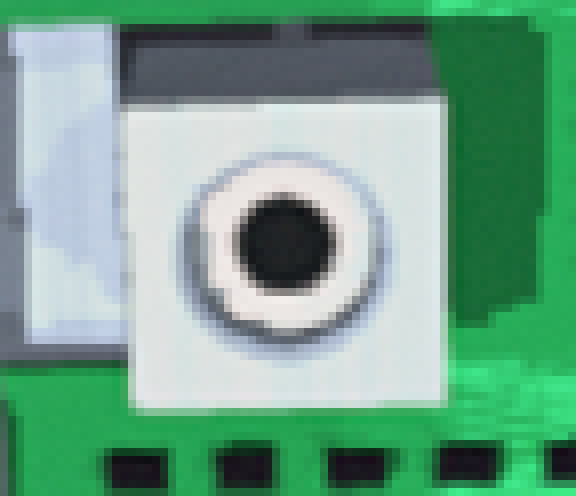

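Request:
jog_arm([
  {"linear":[0.016,0.16,-0.017],"angular":[0,0,0]},
  {"linear":[0.016,0.16,-0.017],"angular":[0,0,0]},
  {"linear":[0.016,0.16,-0.017],"angular":[0,0,0]},
  {"linear":[0.016,0.16,-0.017],"angular":[0,0,0]},
  {"linear":[0.016,0.16,-0.017],"angular":[0,0,0]},
  {"linear":[0.016,0.16,-0.017],"angular":[0,0,0]},
  {"linear":[0.016,0.16,-0.017],"angular":[0,0,0]},
  {"linear":[0.016,0.16,-0.017],"angular":[0,0,0]},
  {"linear":[0.016,0.16,-0.017],"angular":[0,0,0]},
  {"linear":[0.016,0.16,-0.017],"angular":[0,0,0]},
  {"linear":[0,0,0],"angular":[0,0,0]},
  {"linear":[0,0,0],"angular":[0,0,0]},
])

```text
time_s: 4.65
position: [0.5686, 0.1489, 0.1859]
tool_rot: [[0.07, 0.998, -0.0], [0.998, -0.07, -0.001], [-0.001, -0.0, -1.0]]
contact_force: [0.9, -0.5, 0.4]
grip_width: 0.0854
```

```bash
python3 - <<'E'
from h import *
c=look("wrist","w3",("bushing_mid","kit"))
o=get_obs();print(o["position"],o["tool_rot"][:,1],o["contact_force"],o["time_s"])
hsv=cv2.cvtColor(c["pixels"],cv2.COLOR_RGB2HSV)
m=((hsv[:,:,0]<15)&(hsv[:,:,1]>90)).astype(np.uint8)
k,l,st,ce=cv2.connectedComponentsWithStats(m)
for i in range(1,k):
    if st[i,4]>200:
        print(st[i],ce[i],atz(c,ce[i],0.04))
for r in outline_of("kit","wrist")[:1]:
    cn=max(cv2.findContours(np.array(r["pixels"]).astype(np.uint8),0,2)[0],key=cv2.contourArea)
    print(cv2.minAreaRect(np.array([atz(c,q[0],.022)[:2] for q in cn],np.float32)))
E
```

```text
wrist bushing_mid call [([290.4, 255.1], 0.98), ([360.9, 184.1], 0.97), ([168.9, 149.8], 0.8), ([259.0, 169.3], 0.72)]
wrist bushing_mid call [([291.5, 259.9], 0.69), ([364.6, 187.5], 0.59), ([167.1, 152.0], 0.56), ([257.1, 172.6], 0.55)]
wrist kit call []
wrist kit call [([259.0, 89.7], 0.8)]
[0.56908623 0.14707683 0.18659413] [ 9.97324862e-01 -7.30924745e-02  7.80372164e-04] [-0.54474411 -0.31776821  0.93724361] 4.9
[240 154  36  38 891] [257.26823793 170.77104377] [0.56883301 0.15479735 0.04      ]
[ 270  232   46   55 1629] [292.89809699 256.39287907] [0.59916472 0.06182501 0.04      ]
((0.572528064250946, 0.20993757247924805), (0.18010000884532928, 0.07486449182033539), 85.67327880859375)
```

View pics/w3.png

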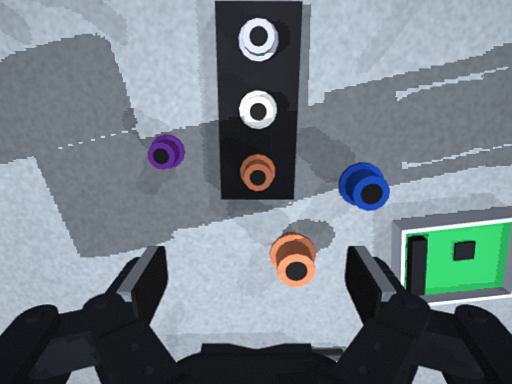

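```bash
python3 - <<'E'
from h import *
c=dict(np.load("c_w3.npz"))
b=c["pixels"][148:198,228:288,::-1].copy()
z=cv2.resize(b,None,fx=10,fy=10,interpolation=0)
def circ(C,h,r,col):
    a=[proj(c,(C[0]+r*np.cos(t),C[1]+r*np.sin(t),h)) for t in np.linspace(0,6.28,60)]
    cv2.polylines(z,[np.int32((np.array(a)-[228,148]+.5)*10)],True,col,1)
C=(.5685,.152)
circ(C,.052,.013,(0,255,0));circ(C,.032,.017,(255,255,0));
cv2.imwrite("pics/w3z.png",z)
for r in tip_of("bushing_mid","wrist"):pass
print(atz(c,(259,169.3),.031))
E
```

```text
[0.57047351 0.15378851 0.031     ]
```

View pics/w3z.png

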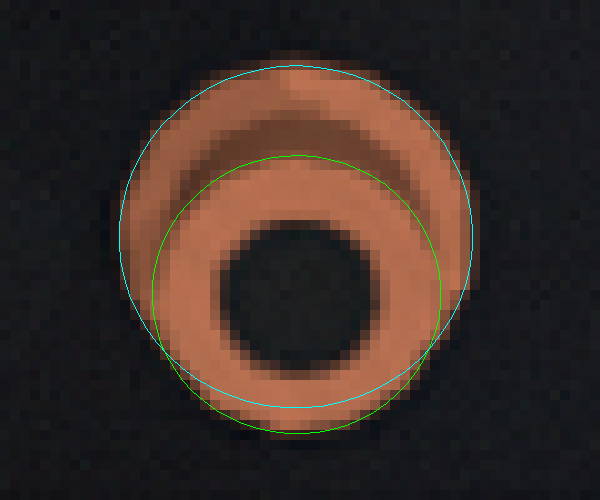

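```bash
python3 - <<'E'
from h import *
P=[];Q=[]
for i in range(5):
    c=read_camera("wrist");o=get_obs();P.append(o["position"]);Q.append(o["tool_rot"]@np.array([.0776,-.0008,-.1342])+o["position"]-(-c["R"].T@c["t"]))
print(np.round(P,4),np.mean(P,0));print(np.round(Q,4)); c0=np.load("c_w3.npz");print(-c["R"].T@c["t"],-c0["R"].T@c0["t"]);c0=np.load("c_w2.npz");print(-c0["R"].T@c0["t"],o["time_s"])
E
```

```text
[[0.569  0.1477 0.1864]
 [0.569  0.1479 0.1864]
 [0.569  0.1481 0.1863]
 [0.5689 0.1483 0.1862]
 [0.5689 0.1485 0.1862]] [0.56896247 0.1481044  0.18630117]
[[ 0.0005 -0.0013 -0.0001]
 [ 0.0005 -0.0013 -0.0001]
 [ 0.0005 -0.0013 -0.0001]
 [ 0.0005 -0.0014 -0.0001]
 [ 0.0005 -0.0014 -0.    ]]
[0.57308282 0.22733431 0.32044329] [0.57268203 0.2280415  0.32007753]
[ 0.54158504 -0.09099003  0.35382796] 5.25
```

The collar and flange circles overlay well at (0.5686, 0.1522), so I'll descend there.

Request:
jog_arm([
  {"linear":[0.003,0.017,-0.1],"angular":[0,0,0]},
  {"linear":[0,0,-0.1],"angular":[0,0,0]},
  {"linear":[0,0,-0.1],"angular":[0,0,0]},
  {"linear":[0,0,-0.1],"angular":[0,0,0]},
  {"linear":[0,0,-0.1],"angular":[0,0,0]},
  {"linear":[0,0,-0.1],"angular":[0,0,0]},
  {"linear":[0,0,-0.025],"angular":[0,0,0]},
  {"linear":[0,0,-0.025],"angular":[0,0,0]},
  {"linear":[0,0,-0.025],"angular":[0,0,0]},
  {"linear":[0,0,-0.025],"angular":[0,0,0]},
  {"linear":[0,0,-0.015],"angular":[0,0,0]},
  {"linear":[0,0,0],"angular":[0,0,0]},
  {"linear":[0,0,0],"angular":[0,0,0]},
], jaw=0.3, force=70)

```text
time_s: 6.33
position: [0.5698, 0.1522, 0.0436]
tool_rot: [[0.071, 0.998, 0.001], [0.998, -0.071, 0.0], [0.0, 0.001, -1.0]]
contact_force: [0.4, 0.4, -0.9]
grip_width: 0.0598
```

```bash
python3 - <<'E'
from h import *
c=read_camera("wrist");save(c,"w4");o=get_obs();print(o["position"],o["contact_force"],o["grip_width"],o["time_s"])
E
```

```text
[0.56986998 0.15224367 0.04380829] [-0.10093209 -0.30152427 -0.41004131] 0.059719189220292436 6.3833
```

View pics/w4.png

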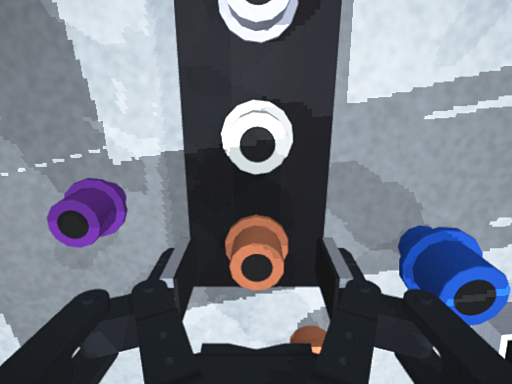

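Bronze bushing at (257,262), midway between the pads. I'll lower 2 mm and close.

Request:
jog_arm([
  {"linear":[0,0,-0.01],"angular":[0,0,0]},
  {"linear":[0,0,0],"angular":[0,0,0]},
  {"linear":[0,0,0],"angular":[0,0,0]},
  {"linear":[0,0,0],"angular":[0,0,0]},
  {"linear":[0,0,0],"angular":[0,0,0]},
  {"linear":[0,0,0],"angular":[0,0,0]},
  {"linear":[0,0,0],"angular":[0,0,0]},
  {"linear":[0,0,0],"angular":[0,0,0]},
], jaw=1, force=70)

```text
time_s: 7.05
position: [0.5697, 0.1522, 0.0415]
tool_rot: [[0.071, 0.998, 0.001], [0.998, -0.071, 0.0], [0.0, 0.001, -1.0]]
contact_force: [-0.6, 0.5, 3.0]
grip_width: 0.0237
```

```bash
python3 - <<'E'
from h import *
c=read_camera("wrist");save(c,"w5");o=get_obs();print(o["position"],o["contact_force"],o["grip_width"],o["time_s"])
E
```

```text
[0.5697257  0.15222211 0.04155281] [ 0.64213905 -0.17202069  2.52202453] 0.023667128073993227 7.1
```

View pics/w5.png

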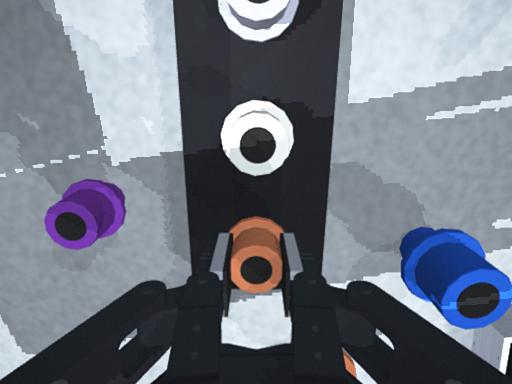

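Request:
jog_arm([
  {"linear":[0,0,0.03],"angular":[0,0,0]},
  {"linear":[0,0,0.05],"angular":[0,0,0]},
  {"linear":[0,0,0.1],"angular":[0,0,0]},
  {"linear":[0,0,0.12],"angular":[0,0,0]},
  {"linear":[0,0,0.12],"angular":[0,0,0]},
  {"linear":[0,0,0.12],"angular":[0,0,0]},
  {"linear":[0,0,0.06],"angular":[0,0,0]},
  {"linear":[0,0,0],"angular":[0,0,0]},
  {"linear":[0,0,0],"angular":[0,0,0]},
])

```text
time_s: 7.85
position: [0.5695, 0.1522, 0.1615]
tool_rot: [[0.071, 0.998, 0.001], [0.998, -0.071, 0.0], [0.0, 0.001, -1.0]]
contact_force: [0.4, -0.1, -2.3]
grip_width: 0.0235
```

```bash
python3 - <<'E'
from h import *
c=read_camera("wrist");save(c,"w6");np.savez("c_w6",**c)
for i in range(2):
  s=read_camera("side");o=get_obs();print(o["position"],o["contact_force"],o["grip_width"],o["time_s"])
save(s,"s6")
E
```

```text
[0.56830859 0.15193042 0.15893694] [-0.18329839 -0.72279533 -1.94720776] 0.023786170777221158 7.95
[0.56821918 0.15193864 0.15861976] [ 0.08459451 -0.64542495 -0.59157064] 0.023470744183035547 8.0
```

View pics/w6.png

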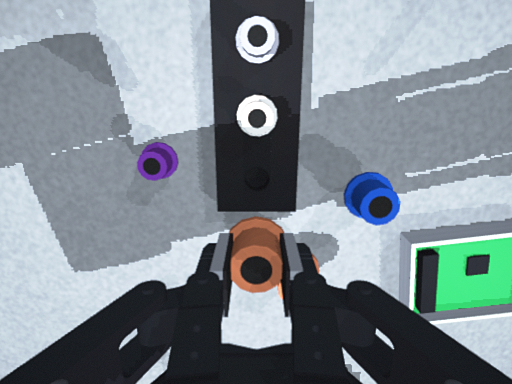

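View pics/s6.png

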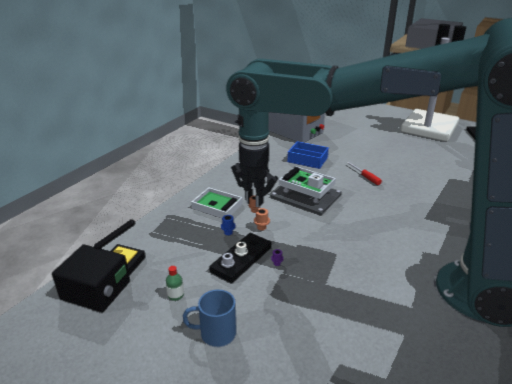

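The bushing is held. In the wrist picture it sits between the pads at (257,268), and the kit recess is empty at (257,178). Next I'll move over the bore.

Request:
jog_arm([
  {"linear":[-0.0166,-0.08,0],"angular":[0,0,0]},
  {"linear":[-0.0166,-0.16,0],"angular":[0,0,0]},
  {"linear":[-0.0166,-0.18,0],"angular":[0,0,0]},
  {"linear":[-0.0166,-0.18,0],"angular":[0,0,0]},
  {"linear":[-0.0166,-0.18,0],"angular":[0,0,0]},
  {"linear":[-0.0166,-0.18,0],"angular":[0,0,0]},
  {"linear":[-0.0166,-0.18,0],"angular":[0,0,0]},
  {"linear":[-0.0166,-0.18,0],"angular":[0,0,0]},
  {"linear":[-0.0166,-0.18,0],"angular":[0,0,0]},
  {"linear":[-0.0166,-0.1135,0],"angular":[0,0,0]},
  {"linear":[0,0,-0.05],"angular":[0,0,0]},
  {"linear":[0,0,-0.05],"angular":[0,0,0]},
  {"linear":[0,0,0],"angular":[0,0,0]},
  {"linear":[0,0,0],"angular":[0,0,0]},
])

```text
time_s: 9.17
position: [0.5352, -0.1688, 0.1387]
tool_rot: [[0.069, 0.998, -0.004], [0.998, -0.069, 0.002], [0.002, -0.004, -1.0]]
contact_force: [0.1, 0.1, -0.7]
grip_width: 0.0236
```

```bash
python3 - <<'E'
from h import *
for n in("wrist","side","top"):
  c=read_camera(n);o=get_obs();print(o["position"],o["contact_force"],o["time_s"])
  np.savez("c_7"+n,**c);save(c,"7"+n)
  if n!="wrist":
    q=proj(c,(.5355,-.1705,.1));q=q.astype(int);cv2.imwrite(f"pics/7{n}z.png",cv2.resize(c["pixels"][q[1]-35:q[1]+35,q[0]-45:q[0]+45,::-1],None,fx=8,fy=8,interpolation=0))
E
```

```text
[ 0.535854   -0.16899852  0.13983122] [-0.07536469  0.07399832 -0.98441433] 9.2167
[ 0.53633253 -0.16916999  0.14066898] [ 0.674019   -0.29032176 -0.83605708] 9.2667
[ 0.53661025 -0.16938875  0.1412496 ] [ 0.8364148  -0.69533976 -1.52465782] 9.3167
```

View pics/7wrist.png

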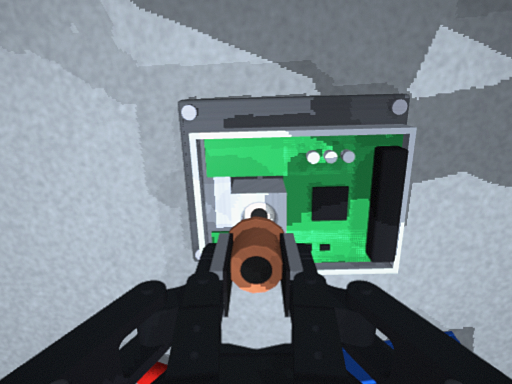

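View pics/7sidez.png

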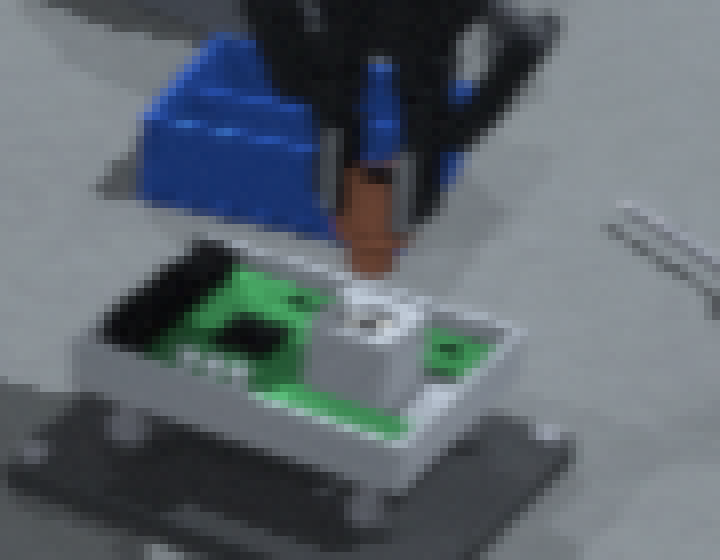

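```bash
cat > ov.py <<'E'
from h import *
import sys
def ov(c,B,bz,H,name,x0=215,y0=190,w=90,h=75,f=8,bh=.086):
    z=cv2.resize(c["pixels"][y0:y0+h,x0:x0+w,::-1],None,fx=f,fy=f,interpolation=0)
    def circ(C,hh,r,col):
        a=[proj(c,(C[0]+r*np.cos(t),C[1]+r*np.sin(t),hh)) for t in np.linspace(0,6.28,60)]
        cv2.polylines(z,[np.int32((np.array(a)-[x0,y0]+.5)*f)],True,col,1)
    circ(B,bz+.021,.013,(0,255,0));circ(B,bz+.001,.017,(255,255,0));circ(H,bh,.011,(255,0,255))
    a=np.array([proj(c,(H[0]+i*.018,H[1]+j*.018,bh)) for i,j in((1,1),(1,-1),(-1,-1),(-1,1))])
    cv2.polylines(z,[np.int32((a-[x0,y0]+.5)*f)],True,(0,0,255),1)
    cv2.imwrite("pics/"+name+".png",z)
E
python3 - <<'E'
from ov import *
c=dict(np.load("c_7wrist.npz"));print(-c["R"].T@c["t"],c["R"])
ov(c,(.5354,-.1704),.129,(.5354,-.1704),"ov7",205,170,90,125,6)
Z=c["z_map"];print(atdepth(c,(256,284),Z[284,256]),atdepth(c,(245,200),Z[200,245]))
E
```

```text
[ 0.53979682 -0.09013142  0.27304517] [[ 0.99763358 -0.06863517 -0.00405624]
 [-0.06413278 -0.95021122  0.30493545]
 [-0.02478358 -0.30395371 -0.95236438]]
[ 0.53335763 -0.17662022  0.14907448] [ 0.52737739 -0.15707865  0.08646332]
```

View pics/ov7.png

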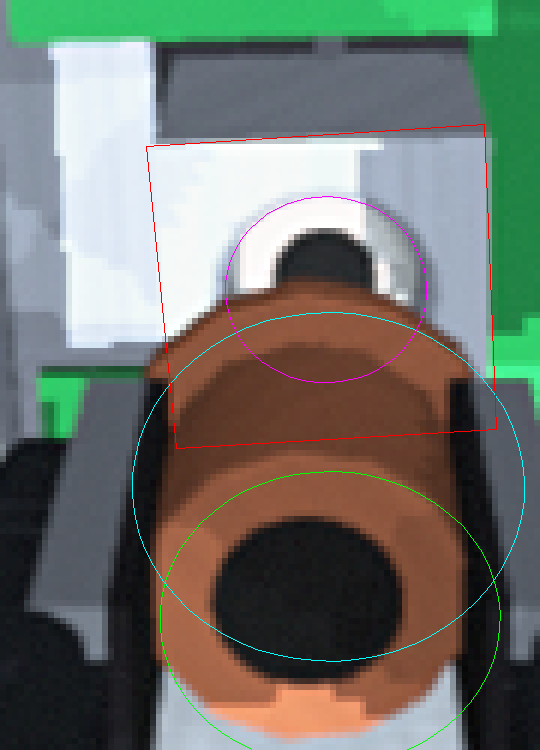

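Request:
jog_arm([
  {"linear":[0,0,0],"angular":[0,0,0]},
  {"linear":[0,0,0],"angular":[0,0,0]},
  {"linear":[0,0,0],"angular":[0,0,0]},
  {"linear":[0,0,0],"angular":[0,0,0]},
])

```text
time_s: 9.65
position: [0.5365, -0.1704, 0.1415]
tool_rot: [[0.07, 0.998, 0.001], [0.998, -0.07, -0.0], [-0.0, 0.001, -1.0]]
contact_force: [1.0, 0.1, -1.1]
grip_width: 0.0236
```

```bash
python3 - <<'E'
from ov import *
c=read_camera("wrist");np.savez("c_8wrist",**c);o=get_obs();print(o["position"],o["tool_rot"][:,2],o["time_s"]);print(-c["R"].T@c["t"],c["R"])
ov(c,(.534,-.1695),.130,(.5354,-.1704),"ov8",205,170,90,125,6)
E
```

```text
[ 0.53640886 -0.17046097  0.14140174] [ 5.54099425e-04 -1.86978401e-04 -9.99999829e-01] 9.7
[ 0.54046447 -0.09133777  0.2756822 ] [[ 0.99756696 -0.06970662  0.00107263]
 [-0.06666474 -0.94930759  0.30719848]
 [-0.02039551 -0.30652256 -0.95164486]]
```

View pics/ov8.png

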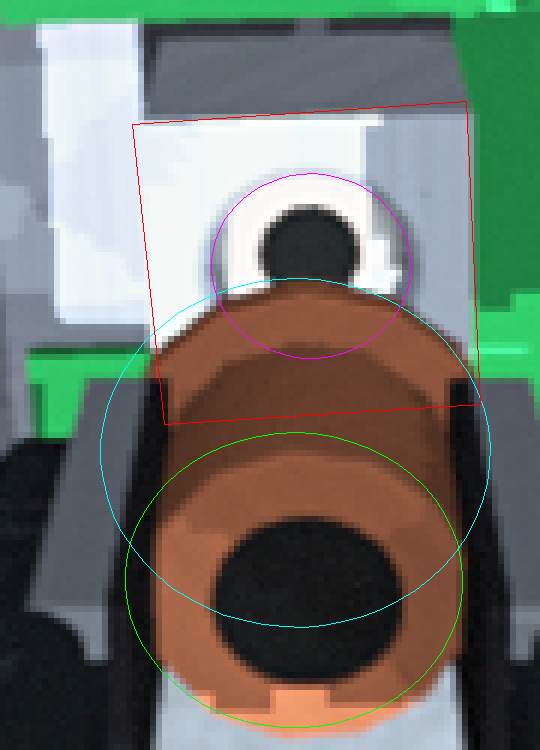

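```bash
python3 - <<'E'
from ov import *
from scipy.optimize import least_squares
c=dict(np.load("c_8wrist.npz"))
t=np.linspace(0,2*np.pi,200)
def f(p):
    x,y,z=p;a=np.array([proj(c,(x+.013*np.cos(q),y+.013*np.sin(q),z+.021)) for q in t]);b=np.array([proj(c,(x+.017*np.cos(q),y+.017*np.sin(q),z+.001)) for q in t])
    return [a[:,1].max()-(170+738/6-.5),a[:,1].min()-(170+450/6-.5),b[:,1].min()-(170+283/6-.5),proj(c,(x,y,z+.021))[0]-255.8]
r=least_squares(f,(.535,-.17,.13));print(r.x,r.fun)
ov(c,r.x[:2],r.x[2],(.5354,-.1704),"ov8b",205,170,90,125,6)
E
```

```text
[ 0.53503402 -0.16984838  0.13122657] [ 3.67187608e-01 -1.00217452e+00  7.40327069e-01  2.84635513e-06]
```

View pics/ov8b.png

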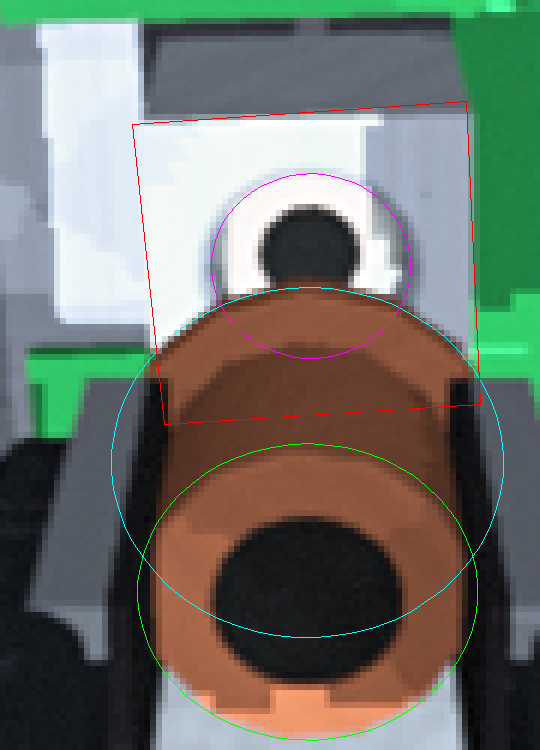

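Request:
jog_arm([
  {"linear":[0.002,-0.002,-0.02],"angular":[0,0,0]},
  {"linear":[0,0,-0.02],"angular":[0,0,0]},
  {"linear":[0,0,-0.02],"angular":[0,0,0]},
  {"linear":[0,0,-0.015],"angular":[0,0,0]},
  {"linear":[0,0,-0.01],"angular":[0,0,0]},
  {"linear":[0,0,0],"angular":[0,0,0]},
  {"linear":[0,0,0],"angular":[0,0,0]},
  {"linear":[0,0,0],"angular":[0,0,0]},
])

```text
time_s: 10.37
position: [0.5368, -0.171, 0.1243]
tool_rot: [[0.071, 0.998, 0.0], [0.998, -0.071, -0.0], [-0.0, 0.0, -1.0]]
contact_force: [-0.2, 0.0, -0.6]
grip_width: 0.0234
```

```bash
python3 - <<'E'
from ov import *
c=read_camera("wrist");np.savez("c_9wrist",**c);save(c,"9wrist")
s=read_camera("side");save(s,"9side");o=get_obs();print(o["position"],o["tool_rot"][:,2],o["contact_force"],o["time_s"])
ov(c,(.5354,-.1704),.114,(.5354,-.1704),"ov9",205,170,90,125,6)
q=proj(s,(.5355,-.1705,.1)).astype(int);cv2.imwrite("pics/9sidez.png",cv2.resize(s["pixels"][q[1]-30:q[1]+30,q[0]-40:q[0]+40,::-1],None,fx=8,fy=8,interpolation=0))
E
```

```text
[ 0.53687133 -0.17102411  0.12445436] [ 7.13603475e-04 -2.58747109e-04 -9.99999712e-01] [-0.3000981  -0.0086858  -2.29550551] 10.4667
```

View pics/ov9.png

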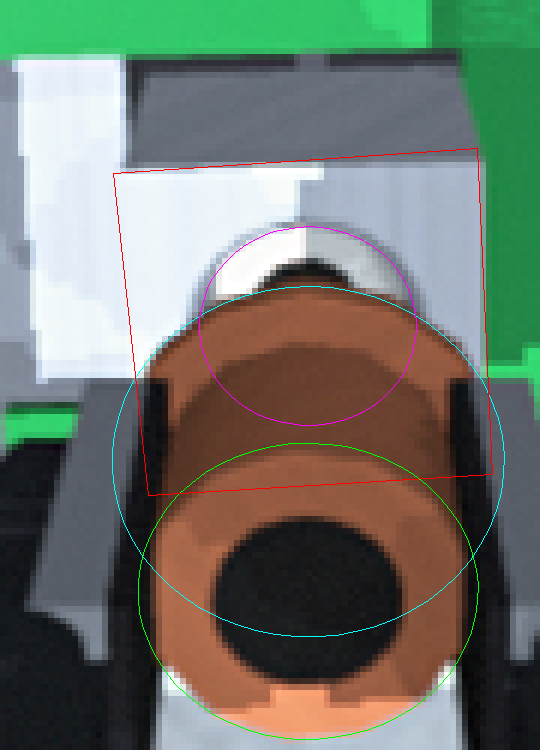

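View pics/9sidez.png

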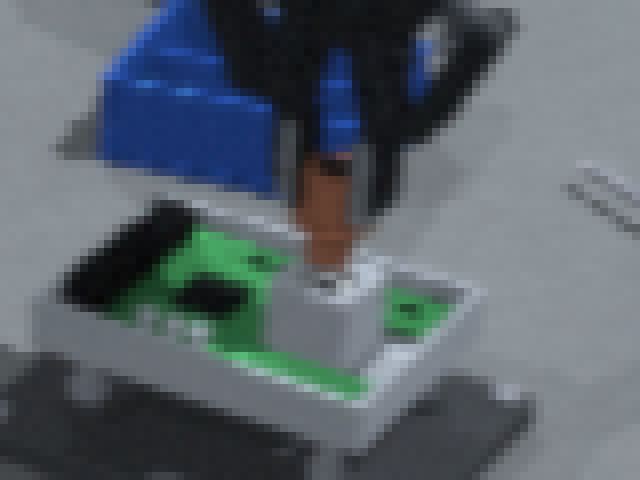

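Request:
jog_arm([
  {"linear":[0.0015,0.002,-0.005],"angular":[0,0,0]},
  {"linear":[0,0,-0.005],"angular":[0,0,0]},
  {"linear":[0,0,-0.005],"angular":[0,0,0]},
  {"linear":[0,0,-0.005],"angular":[0,0,0]},
  {"linear":[0,0,-0.005],"angular":[0,0,0]},
  {"linear":[0,0,-0.0025],"angular":[0,0,0]},
  {"linear":[0,0,-0.0025],"angular":[0,0,0]},
  {"linear":[0,0,-0.0025],"angular":[0,0,0]},
  {"linear":[0,0,-0.0025],"angular":[0,0,0]},
  {"linear":[0,0,0],"angular":[0,0,0]},
])

```text
time_s: 11.3
position: [0.5369, -0.1705, 0.117]
tool_rot: [[0.071, 0.998, -0.0], [0.998, -0.071, 0.0], [0.0, -0.0, -1.0]]
contact_force: [-0.2, -0.6, -1.3]
grip_width: 0.0233
```

Request:
jog_arm([
  {"linear":[0,0,-0.0025],"angular":[0,0,0]},
  {"linear":[0,0,-0.0025],"angular":[0,0,0]},
  {"linear":[0,0,-0.0025],"angular":[0,0,0]},
  {"linear":[0,0,-0.0025],"angular":[0,0,0]},
  {"linear":[0,0,0],"angular":[0,0,0]},
])

```text
time_s: 11.72
position: [0.5369, -0.1705, 0.115]
tool_rot: [[0.071, 0.998, -0.0], [0.998, -0.071, 0.0], [0.0, -0.0, -1.0]]
contact_force: [-0.5, -0.0, -1.5]
grip_width: 0.0233
```

Request:
jog_arm([
  {"linear":[0,0,-0.0025],"angular":[0,0,0]},
  {"linear":[0,0,-0.0025],"angular":[0,0,0]},
  {"linear":[0,0,-0.0025],"angular":[0,0,0]},
  {"linear":[0,0,0],"angular":[0,0,0]},
])

```text
time_s: 12.05
position: [0.5369, -0.1705, 0.1135]
tool_rot: [[0.071, 0.998, -0.0], [0.998, -0.071, 0.0], [0.0, -0.0, -1.0]]
contact_force: [-0.1, 0.4, -0.5]
grip_width: 0.0234
```

```bash
cat > sd.py <<'E'
from ov import *
import sys
n=sys.argv[1]
w=read_camera("wrist");save(w,n+"w");s=read_camera("side");o=get_obs();print(o["position"],o["tool_rot"][:,2],o["contact_force"],o["time_s"])
q=proj(s,(.5355,-.1705,.1)).astype(int);a=cv2.resize(s["pixels"][q[1]-30:q[1]+30,q[0]-25:q[0]+25,::-1],None,fx=8,fy=8,interpolation=0)
b=cv2.resize(w["pixels"][170:294,205:307,::-1],(395,480),interpolation=0)
cv2.imwrite(f"pics/{n}.png",np.hstack([a,b]))
E
python3 sd.py a10
```

```text
[ 0.5369549  -0.17056402  0.11362302] [ 4.34725853e-05 -2.43334741e-05 -9.99999999e-01] [ 0.3089062  -0.47574181 -0.75407941] 12.15
```

View pics/a10.png

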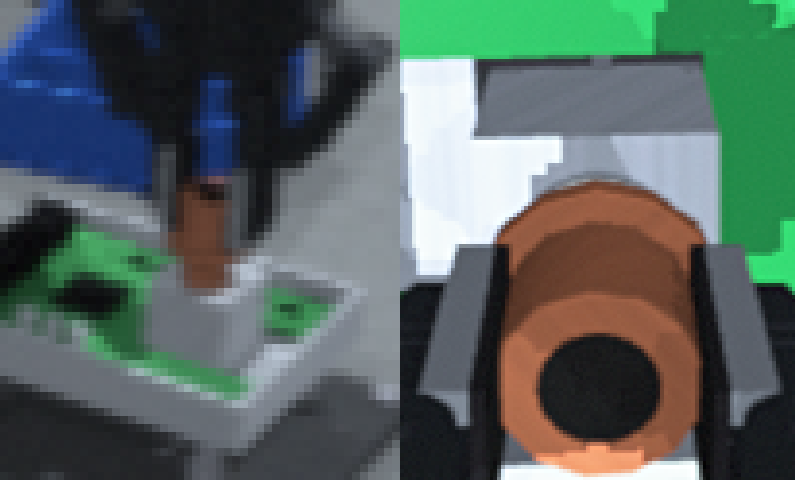

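The shank is entering the bore, centred in both views, and there is no contact force yet. I'll continue by feel.

Request:
jog_arm([
  {"linear":[0,0,-0.0025],"angular":[0,0,0]},
  {"linear":[0,0,-0.0025],"angular":[0,0,0]},
  {"linear":[0,0,-0.0025],"angular":[0,0,0]},
  {"linear":[0,0,0],"angular":[0,0,0]},
])

```text
time_s: 12.48
position: [0.537, -0.1706, 0.1122]
tool_rot: [[0.071, 0.998, 0.0], [0.998, -0.071, -0.0], [-0.0, 0.0, -1.0]]
contact_force: [0.7, -0.2, -0.4]
grip_width: 0.024
```

Request:
jog_arm([
  {"linear":[0,0,-0.0025],"angular":[0,0,0]},
  {"linear":[0,0,-0.0025],"angular":[0,0,0]},
  {"linear":[0,0,-0.0025],"angular":[0,0,0]},
  {"linear":[0,0,0],"angular":[0,0,0]},
])

```text
time_s: 12.82
position: [0.537, -0.1706, 0.1118]
tool_rot: [[0.071, 0.998, 0.001], [0.998, -0.071, -0.0], [-0.0, 0.001, -1.0]]
contact_force: [-3.3, 0.1, 5.4]
grip_width: 0.0237
```

Request:
jog_arm([
  {"linear":[-0.002,0,-0.0015],"angular":[0,0,0]},
  {"linear":[0,0,-0.0015],"angular":[0,0,0]},
  {"linear":[0,0,0],"angular":[0,0,0]},
])

```text
time_s: 13.07
position: [0.537, -0.1706, 0.1116]
tool_rot: [[0.071, 0.998, 0.002], [0.998, -0.071, -0.001], [-0.0, 0.002, -1.0]]
contact_force: [-1.1, 0.6, 4.6]
grip_width: 0.0232
```

Request:
jog_arm([
  {"linear":[0,0,-0.0025],"angular":[0,0,0]},
  {"linear":[0,0,-0.0025],"angular":[0,0,0]},
  {"linear":[0,0,0],"angular":[0,0,0]},
])

```text
time_s: 13.32
position: [0.537, -0.1707, 0.1107]
tool_rot: [[0.071, 0.998, 0.002], [0.998, -0.071, -0.001], [-0.001, 0.002, -1.0]]
contact_force: [-2.1, 1.5, 6.2]
grip_width: 0.0234
```

Request:
jog_arm([
  {"linear":[0,0,-0.0025],"angular":[0,0,0]},
  {"linear":[0,0,-0.0025],"angular":[0,0,0]},
  {"linear":[0,0,-0.0025],"angular":[0,0,0]},
  {"linear":[0,0,0],"angular":[0,0,0]},
])

```text
time_s: 13.65
position: [0.537, -0.1707, 0.1094]
tool_rot: [[0.07, 0.998, 0.002], [0.998, -0.07, -0.001], [-0.001, 0.002, -1.0]]
contact_force: [-2.4, 1.8, 7.8]
grip_width: 0.0237
```

Request:
jog_arm([
  {"linear":[0,0,-0.0025],"angular":[0,0,0]},
  {"linear":[0,0,-0.0025],"angular":[0,0,0]},
  {"linear":[0,0,-0.0025],"angular":[0,0,0]},
  {"linear":[0,0,0],"angular":[0,0,0]},
])

```text
time_s: 13.98
position: [0.537, -0.1707, 0.1082]
tool_rot: [[0.07, 0.998, 0.002], [0.998, -0.07, -0.001], [-0.001, 0.002, -1.0]]
contact_force: [-3.6, 1.3, 8.0]
grip_width: 0.0237
```

```bash
python3 sd.py a11
```

```text
[ 0.53701906 -0.17067364  0.10819546] [ 1.92387961e-03 -7.59824146e-04 -9.99997861e-01] [-2.17143443  1.1722107   7.51017743] 14.0833
```

View pics/a11.png

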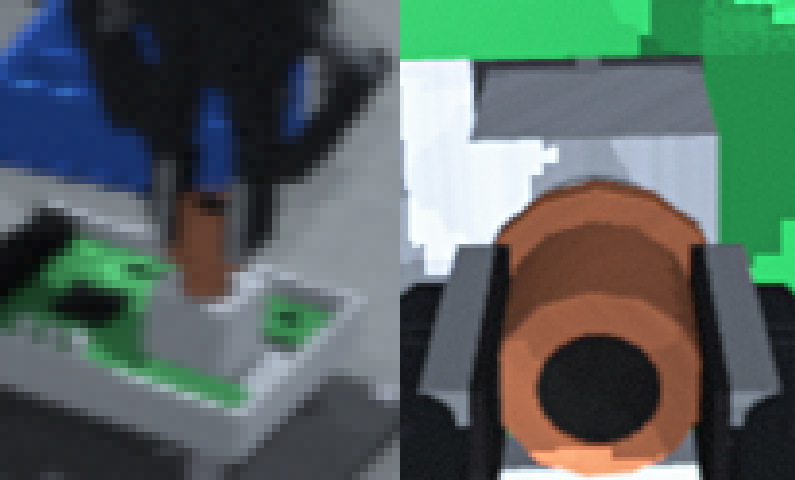

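The housing sinks along with the tool, so spring contact has begun. I'll keep pushing.

Request:
jog_arm([
  {"linear":[-0.002,0,-0.0025],"angular":[0,0,0]},
  {"linear":[0,0,-0.0025],"angular":[0,0,0]},
  {"linear":[0,0,-0.0025],"angular":[0,0,0]},
  {"linear":[0,0,-0.0025],"angular":[0,0,0]},
  {"linear":[0,0,-0.0025],"angular":[0,0,0]},
  {"linear":[0,0,-0.0025],"angular":[0,0,0]},
  {"linear":[0,0,0],"angular":[0,0,0]},
])

```text
time_s: 14.67
position: [0.537, -0.1707, 0.1058]
tool_rot: [[0.07, 0.998, 0.003], [0.998, -0.07, -0.001], [-0.001, 0.003, -1.0]]
contact_force: [-3.4, 1.8, 9.5]
grip_width: 0.0235
```

Request:
jog_arm([
  {"linear":[0,0,-0.0025],"angular":[0,0,0]},
  {"linear":[0,0,-0.0025],"angular":[0,0,0]},
  {"linear":[0,0,-0.0025],"angular":[0,0,0]},
  {"linear":[0,0,-0.0025],"angular":[0,0,0]},
  {"linear":[0,0,-0.0025],"angular":[0,0,0]},
  {"linear":[0,0,-0.0025],"angular":[0,0,0]},
  {"linear":[0,0,0],"angular":[0,0,0]},
])

```text
time_s: 15.25
position: [0.537, -0.1707, 0.1033]
tool_rot: [[0.07, 0.998, 0.003], [0.998, -0.07, -0.001], [-0.001, 0.003, -1.0]]
contact_force: [-3.1, 1.3, 11.1]
grip_width: 0.0233
```

```bash
python3 sd.py a12
```

```text
[ 0.5370209  -0.17073015  0.10329927] [ 0.00323202 -0.00108924 -0.99999418] [-3.49483885  1.6641286  12.73782576] 15.35
```

View pics/a12.png

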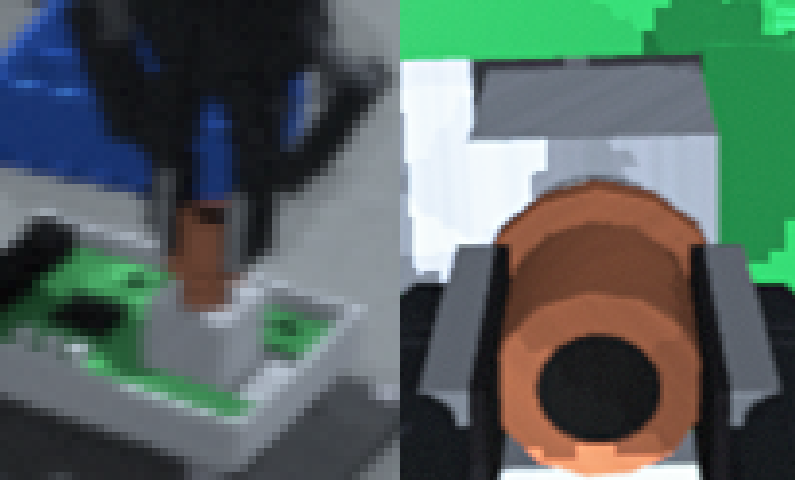

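Request:
jog_arm([
  {"linear":[-0.003,0,-0.0025],"angular":[0,0,0]},
  {"linear":[0,0,-0.0025],"angular":[0,0,0]},
  {"linear":[0,0,-0.0025],"angular":[0,0,0]},
  {"linear":[0,0,-0.0025],"angular":[0,0,0]},
  {"linear":[0,0,0],"angular":[0,0,0]},
])

```text
time_s: 15.77
position: [0.537, -0.1707, 0.1018]
tool_rot: [[0.07, 0.998, 0.005], [0.998, -0.07, -0.001], [-0.001, 0.005, -1.0]]
contact_force: [-2.5, 1.8, 12.2]
grip_width: 0.0235
```

Request:
jog_arm([
  {"linear":[0,0,-0.0025],"angular":[0,0,0]},
  {"linear":[0,0,-0.0025],"angular":[0,0,0]},
  {"linear":[0,0,-0.0025],"angular":[0,0,0]},
  {"linear":[0,0,-0.0025],"angular":[0,0,0]},
  {"linear":[0,0,0],"angular":[0,0,0]},
])

```text
time_s: 16.18
position: [0.537, -0.1708, 0.0999]
tool_rot: [[0.07, 0.998, 0.005], [0.998, -0.07, -0.001], [-0.001, 0.005, -1.0]]
contact_force: [-3.8, 0.9, 12.3]
grip_width: 0.0234
```

```bash
python3 sd.py a13
```

```text
[ 0.53694747 -0.17074408  0.09989205] [ 0.00465227 -0.00135629 -0.99998826] [-2.8165518   1.43780978 12.00605761] 16.2833
```

View pics/a13.png

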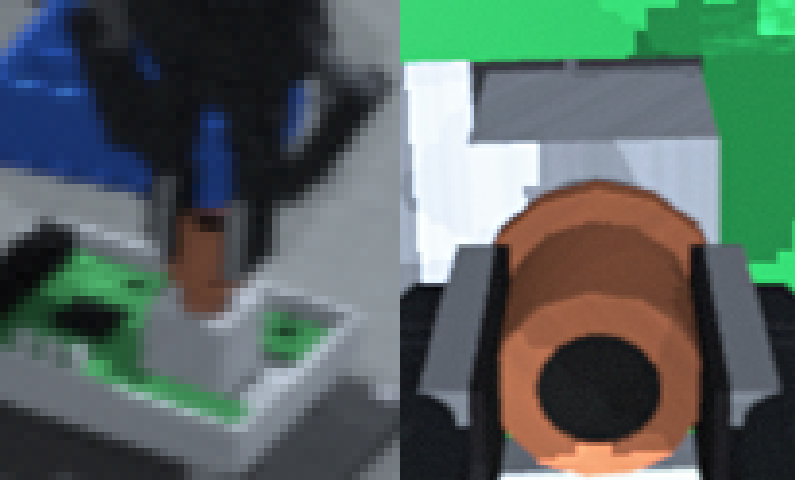

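Request:
jog_arm([
  {"linear":[0.003,0,-0.0025],"angular":[0,0,0]},
  {"linear":[0,0,-0.0025],"angular":[0,0,0]},
  {"linear":[0,0,-0.0025],"angular":[0,0,0]},
  {"linear":[0,0,-0.0025],"angular":[0,0,0]},
  {"linear":[0,0,0],"angular":[0,0,0]},
])

```text
time_s: 16.7
position: [0.537, -0.1707, 0.0976]
tool_rot: [[0.07, 0.998, 0.003], [0.998, -0.07, -0.001], [-0.001, 0.003, -1.0]]
contact_force: [-5.4, 1.8, 13.0]
grip_width: 0.0235
```

Request:
jog_arm([
  {"linear":[0.002,0,-0.0025],"angular":[0,0,0]},
  {"linear":[0,0,-0.0025],"angular":[0,0,0]},
  {"linear":[0,0,-0.0025],"angular":[0,0,0]},
  {"linear":[0,0,-0.0025],"angular":[0,0,0]},
  {"linear":[0,0,0],"angular":[0,0,0]},
])

```text
time_s: 17.12
position: [0.5371, -0.1707, 0.0954]
tool_rot: [[0.07, 0.998, 0.002], [0.998, -0.07, -0.001], [-0.001, 0.002, -1.0]]
contact_force: [-5.0, 2.4, 12.8]
grip_width: 0.0234
```

```bash
python3 sd.py a14
```

```text
[ 0.53708575 -0.17073384  0.09548718] [ 0.00237367 -0.00110316 -0.99999657] [-5.66913315  2.00299832 12.74959025] 17.2167
```

View pics/a14.png

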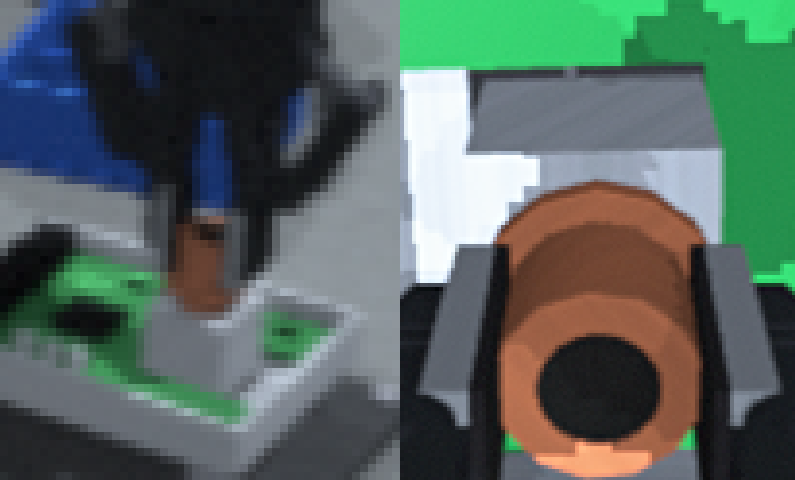

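Request:
jog_arm([
  {"linear":[-0.005,-0.001,-0.0025],"angular":[0,0,0]},
  {"linear":[0,0,-0.0025],"angular":[0,0,0]},
  {"linear":[0,0,-0.0025],"angular":[0,0,0]},
  {"linear":[0,0,-0.0025],"angular":[0,0,0]},
  {"linear":[0,0,0],"angular":[0,0,0]},
])

```text
time_s: 17.63
position: [0.537, -0.1708, 0.0939]
tool_rot: [[0.07, 0.998, 0.005], [0.998, -0.07, -0.001], [-0.001, 0.005, -1.0]]
contact_force: [-3.2, 1.7, 12.3]
grip_width: 0.0236
```

```bash
cat >> sd.py <<'E'
def med(us,vs):
    return np.median([atdepth(w,(u,v),w["z_map"][v,u])[2] for u in us for v in vs])
print("boss z",[round(float(med(range(a,a+6),range(b,b+4))),4) for a,b in((226,212),(282,212),(226,216),(281,216))],"shoulder",o["position"][2]-.0132)
E
python3 sd.py a15
```

```text
[ 0.53698375 -0.17080582  0.09386435] [ 0.00464143 -0.00102659 -0.9999887 ] [-2.5850947   2.60327703 13.38027953] 17.7333
boss z [0.0746, 0.0746, 0.0746, 0.0745] shoulder 0.08066434957655635
```

View pics/a15.png

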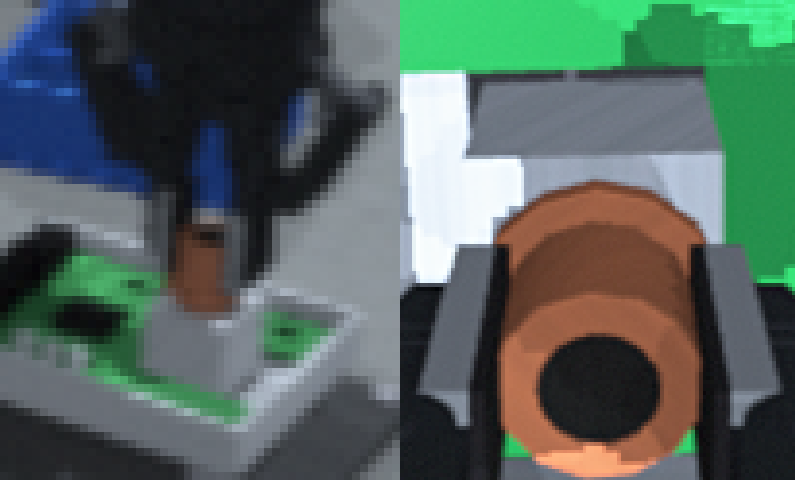

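About 5 mm remains. The force is steady at 13 N and the grip isn't slipping.

Request:
jog_arm([
  {"linear":[0,0,-0.0025],"angular":[0,0,0]},
  {"linear":[0,0,-0.0025],"angular":[0,0,0]},
  {"linear":[0,0,-0.0025],"angular":[0,0,0]},
  {"linear":[0,0,-0.0025],"angular":[0,0,0]},
  {"linear":[0,0,0],"angular":[0,0,0]},
])

```text
time_s: 18.15
position: [0.537, -0.1708, 0.0918]
tool_rot: [[0.07, 0.998, 0.005], [0.998, -0.07, -0.001], [-0.001, 0.005, -1.0]]
contact_force: [-2.9, 2.8, 13.2]
grip_width: 0.0234
```

Request:
jog_arm([
  {"linear":[0,0,-0.0025],"angular":[0,0,0]},
  {"linear":[0,0,-0.0025],"angular":[0,0,0]},
  {"linear":[0,0,-0.0025],"angular":[0,0,0]},
  {"linear":[0,0,0],"angular":[0,0,0]},
])

```text
time_s: 18.48
position: [0.537, -0.1708, 0.0903]
tool_rot: [[0.07, 0.998, 0.005], [0.998, -0.07, -0.001], [-0.001, 0.005, -1.0]]
contact_force: [-3.3, 3.6, 12.8]
grip_width: 0.0236
```

```bash
python3 sd.py a16
```

```text
[ 0.53700012 -0.17080426  0.09033818] [ 4.57856473e-03 -9.91007669e-04 -9.99989027e-01] [-3.3920834   3.34417666 11.69887194] 18.5833
boss z [0.0741, 0.0741, 0.0747, 0.0745] shoulder 0.07713817704845596
```

View pics/a16.png

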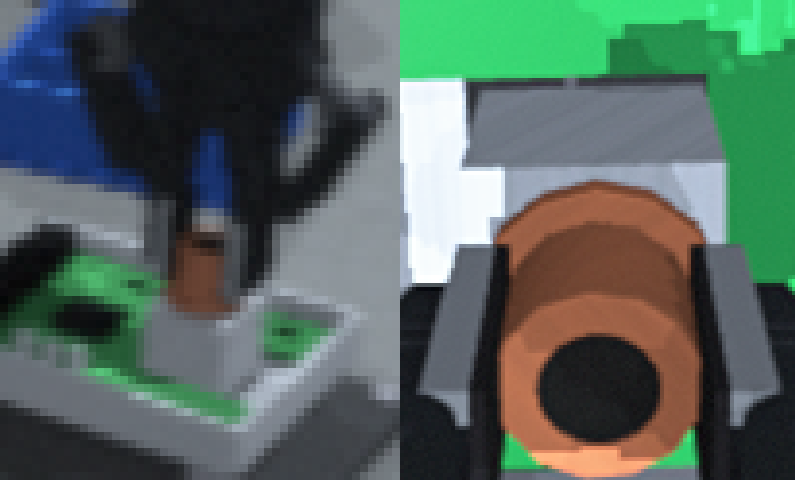

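Request:
jog_arm([
  {"linear":[0,-0.002,-0.0025],"angular":[0,0,0]},
  {"linear":[0,0,-0.0025],"angular":[0,0,0]},
  {"linear":[0,0,-0.0025],"angular":[0,0,0]},
  {"linear":[0,0,0],"angular":[0,0,0]},
])

```text
time_s: 18.92
position: [0.537, -0.1709, 0.0887]
tool_rot: [[0.07, 0.998, 0.004], [0.998, -0.07, -0.0], [-0.0, 0.005, -1.0]]
contact_force: [-2.5, 3.0, 13.4]
grip_width: 0.0236
```

Request:
jog_arm([
  {"linear":[0,0,-0.0025],"angular":[0,0,0]},
  {"linear":[0,0,-0.0025],"angular":[0,0,0]},
  {"linear":[0,0,0],"angular":[0,0,0]},
])

```text
time_s: 19.17
position: [0.537, -0.1709, 0.0879]
tool_rot: [[0.07, 0.998, 0.005], [0.998, -0.07, -0.0], [-0.0, 0.005, -1.0]]
contact_force: [-3.3, 3.0, 14.2]
grip_width: 0.0233
```

Request:
jog_arm([
  {"linear":[0,0,-0.0025],"angular":[0,0,0]},
  {"linear":[0,0,-0.0025],"angular":[0,0,0]},
  {"linear":[0,0,0],"angular":[0,0,0]},
])

```text
time_s: 19.42
position: [0.537, -0.1709, 0.087]
tool_rot: [[0.07, 0.998, 0.005], [0.998, -0.07, -0.0], [-0.0, 0.005, -1.0]]
contact_force: [-4.0, 4.1, 14.0]
grip_width: 0.0234
```

```bash
python3 sd.py a17
```

```text
[ 0.53700295 -0.17089     0.08707454] [ 4.58845958e-03 -4.05810310e-04 -9.99989391e-01] [-3.10233845  1.91922444 14.33350071] 19.5167
boss z [0.0715, 0.0727, 0.073, 0.073] shoulder 0.07387454317957641
```

View pics/a17.png

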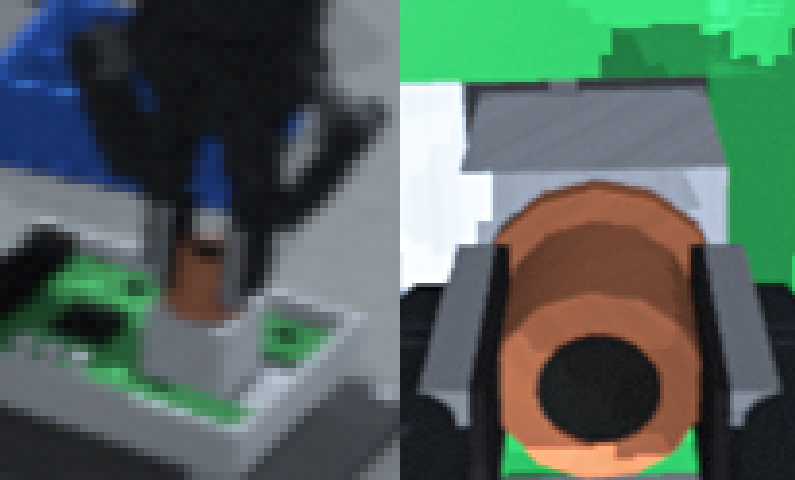

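Request:
jog_arm([
  {"linear":[0,0,-0.0025],"angular":[0,0,0]},
  {"linear":[0,0,-0.0025],"angular":[0,0,0]},
  {"linear":[0,0,-0.0025],"angular":[0,0,0]},
  {"linear":[0,0,0],"angular":[0,0,0]},
])

```text
time_s: 19.85
position: [0.537, -0.1709, 0.0858]
tool_rot: [[0.07, 0.998, 0.005], [0.998, -0.07, -0.0], [-0.0, 0.005, -1.0]]
contact_force: [-3.6, 3.6, 14.6]
grip_width: 0.0238
```

Request:
jog_arm([
  {"linear":[0,0,-0.0025],"angular":[0,0,0]},
  {"linear":[0,0,-0.0025],"angular":[0,0,0]},
  {"linear":[0,0,0],"angular":[0,0,0]},
])

```text
time_s: 20.1
position: [0.537, -0.1709, 0.0849]
tool_rot: [[0.07, 0.998, 0.005], [0.998, -0.07, -0.0], [-0.0, 0.005, -1.0]]
contact_force: [-3.5, 4.2, 15.4]
grip_width: 0.0232
```

```bash
python3 sd.py a18
```

```text
[ 0.53698547 -0.17090474  0.08490696] [ 4.57189649e-03 -4.51651933e-04 -9.99989447e-01] [-4.32080981  3.60386636 15.51589295] 20.2
boss z [0.0701, 0.071, 0.071, 0.0709] shoulder 0.07170696033914835
```

View pics/a18.png

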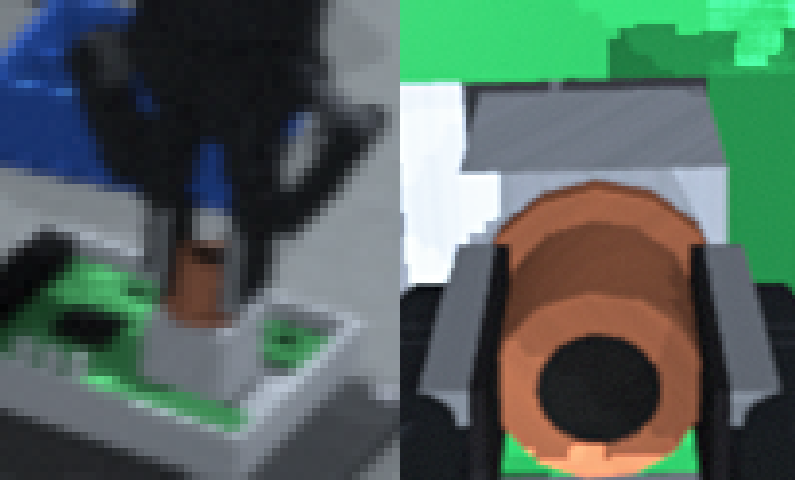

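The boss now sinks together with the tool, the view is unchanged and the force is rising, so the flange has landed. I'll ease off partway, then open.

Request:
jog_arm([
  {"linear":[0,0,0.005],"angular":[0,0,0]},
  {"linear":[0,0,0.005],"angular":[0,0,0]},
  {"linear":[0,0,0.005],"angular":[0,0,0]},
  {"linear":[0,0,0.005],"angular":[0,0,0]},
  {"linear":[0,0,0.005],"angular":[0,0,0]},
  {"linear":[0,0,0.005],"angular":[0,0,0]},
  {"linear":[0,0,0.005],"angular":[0,0,0]},
  {"linear":[0,0,0.005],"angular":[0,0,0]},
  {"linear":[0,0,0],"angular":[0,0,0]},
  {"linear":[0,0,0],"angular":[0,0,0]},
])

```text
time_s: 21.03
position: [0.5369, -0.1709, 0.0917]
tool_rot: [[0.07, 0.998, 0.004], [0.998, -0.07, -0.0], [0.0, 0.004, -1.0]]
contact_force: [-1.9, 2.5, 10.8]
grip_width: 0.0235
```

```bash
python3 sd.py a19
```

```text
[ 0.53699913 -0.17087382  0.09178707] [ 4.43584242e-03 -2.65082596e-04 -9.99990126e-01] [-1.96002701  3.54467081 10.25731531] 21.1333
boss z [0.0767, 0.0775, 0.0779, 0.0777] shoulder 0.07858706815065333
```

View pics/a19.png

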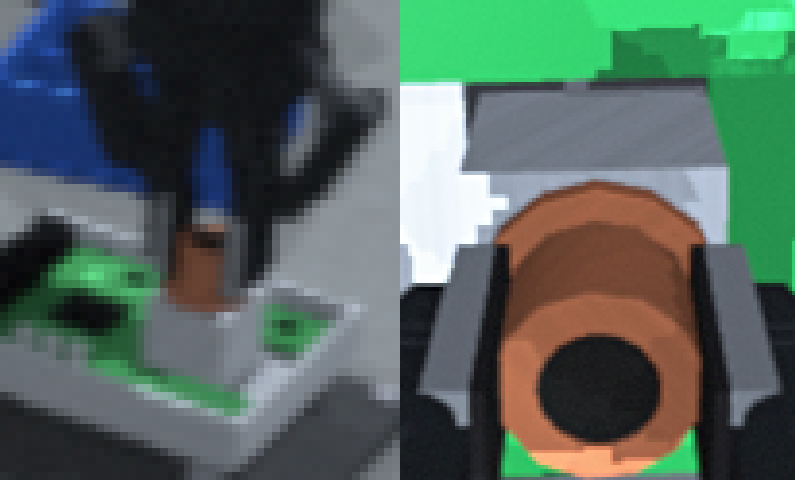

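Request:
jog_arm([
  {"linear":[0,0,0.005],"angular":[0,0,0]},
  {"linear":[0,0,0.005],"angular":[0,0,0]},
  {"linear":[0,0,0.005],"angular":[0,0,0]},
  {"linear":[0,0,0.005],"angular":[0,0,0]},
  {"linear":[0,0,0],"angular":[0,0,0]},
  {"linear":[0,0,0],"angular":[0,0,0]},
])

```text
time_s: 21.63
position: [0.5369, -0.1708, 0.0952]
tool_rot: [[0.07, 0.998, 0.004], [0.998, -0.07, -0.0], [0.0, 0.004, -1.0]]
contact_force: [-0.9, 2.3, 9.4]
grip_width: 0.0235
```

Request:
jog_arm([
  {"linear":[0,0,0],"angular":[0,0,0]},
  {"linear":[0,0,0],"angular":[0,0,0]},
  {"linear":[0,0,0],"angular":[0,0,0]},
  {"linear":[0,0,0],"angular":[0,0,0]},
  {"linear":[0,0,0],"angular":[0,0,0]},
  {"linear":[0,0,0],"angular":[0,0,0]},
  {"linear":[0,0,0.01],"angular":[0,0,0]},
  {"linear":[0,0,0.02],"angular":[0,0,0]},
  {"linear":[0,0,0.05],"angular":[0,0,0]},
  {"linear":[0,0,0.1],"angular":[0,0,0]},
  {"linear":[0,0,0.15],"angular":[0,0,0]},
  {"linear":[0,0,0.15],"angular":[0,0,0]},
  {"linear":[0,0,0.05],"angular":[0,0,0]},
  {"linear":[0,0,0],"angular":[0,0,0]},
  {"linear":[0,0,0],"angular":[0,0,0]},
  {"linear":[0,0,0],"angular":[0,0,0]},
], jaw=0)

```text
time_s: 22.97
position: [0.5348, -0.1708, 0.1967]
tool_rot: [[0.071, 0.998, -0.003], [0.998, -0.071, 0.001], [0.001, -0.003, -1.0]]
contact_force: [-0.4, 0.2, -0.4]
grip_width: 0.0857
```

```bash
python3 - <<'E'
from ov import *
w=read_camera("wrist");save(w,"20w");np.savez("c_20w",**w);s=read_camera("side");o=get_obs();print(o["position"],o["contact_force"],o["grip_width"],o["time_s"])
B=(.5355,-.1702)
ov(w,B,.089,B,"ov20",205,130,100,90,8)
q=proj(s,(.5355,-.1705,.1)).astype(int);cv2.imwrite("pics/20s.png",cv2.resize(s["pixels"][q[1]-30:q[1]+30,q[0]-40:q[0]+40,::-1],None,fx=8,fy=8,interpolation=0))
E
```

```text
[ 0.53454531 -0.17070831  0.19607516] [ 0.39974657 -0.19631653 -0.34947415] 0.08596301624219026 23.0667
```

View pics/ov20.png

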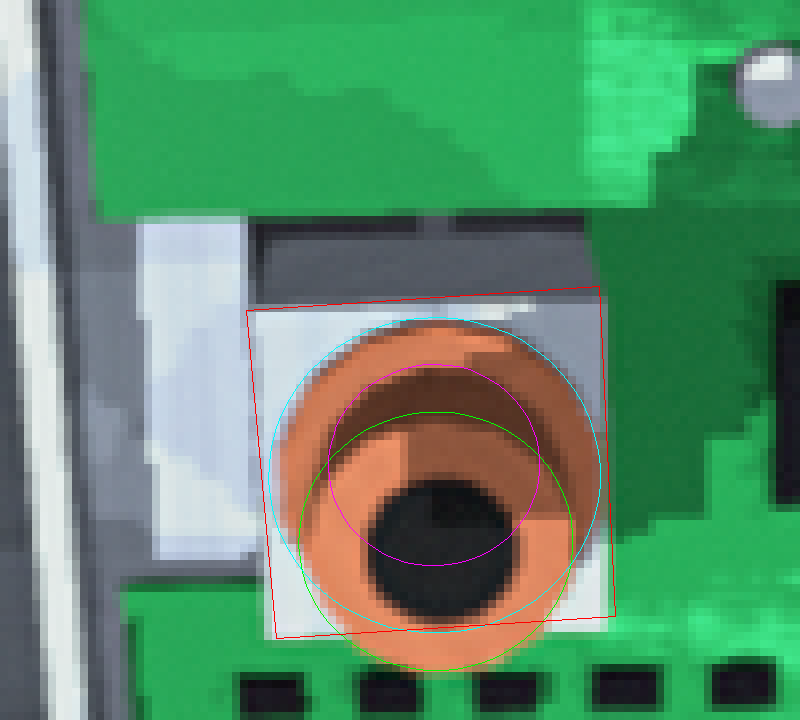

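View pics/20s.png

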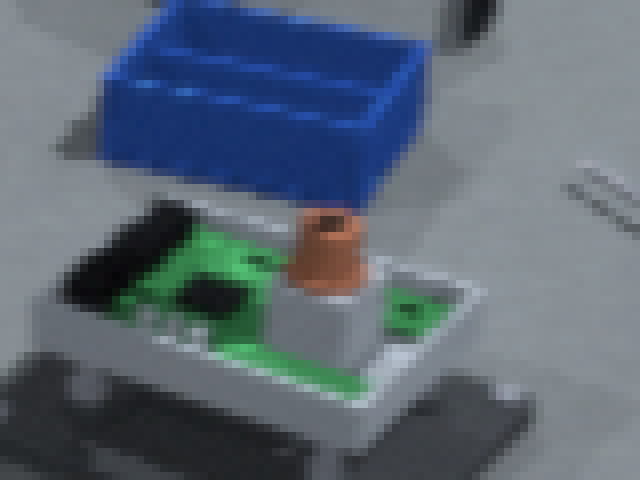

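The bushing is released and stands on the boss in both views. I'll check the seating height with depth, and the rest of the bench.

Request:
jog_arm([
  {"linear":[0,0,0],"angular":[0,0,0]},
  {"linear":[0,0,0],"angular":[0,0,0]},
  {"linear":[0,0,0],"angular":[0,0,0]},
  {"linear":[0,0,0],"angular":[0,0,0]},
])

```text
time_s: 23.4
position: [0.5355, -0.1711, 0.1981]
tool_rot: [[0.071, 0.998, -0.001], [0.998, -0.071, 0.0], [0.0, -0.001, -1.0]]
contact_force: [-0.2, -0.4, 0.8]
grip_width: 0.0854
```

```bash
python3 - <<'E'
from h import *
Zs=[]
for i in range(3):
    w=read_camera("wrist");Zs.append(w["z_map"])
Z=np.median(Zs,0);save(w,"21w")
P=[]
for v in range(150,222):
    for u in range(225,290):
        if Z[v,u]>0:P.append(np.r_[atdepth(w,(u,v),Z[v,u]),w["pixels"][v,u]])
P=np.array(P);col=P[:,3]-P[:,4]>50;zz=P[:,2]
for n,m in(("flange",col&(zz>.083)&(zz<.096)),("collar top",col&(zz>.102)),("boss",~col&(abs(zz-.086)<.008)&(P[:,5]>P[:,4]-15))):
    Q=P[m];A=np.c_[Q[:,:2]-Q[:,:2].mean(0),np.ones(len(Q))];s=np.linalg.lstsq(A,Q[:,2],rcond=None)[0]
    print(n,len(Q),"median z",np.median(Q[:,2]),"mid",(Q[:,:2].min(0)+Q[:,:2].max(0))/2,"slope",s[:2])
t=read_camera("top");save(t,"21t");o=get_obs();print(o["position"],o["time_s"])
E
```

```text
flange 303 median z 0.09001336839244822 mid [ 0.53588748 -0.16662045] slope [-0.00692684 -0.01888913]
collar top 515 median z 0.10994654127115132 mid [ 0.53580723 -0.1709083 ] slope [ 0.00674071 -0.00260607]
boss 593 median z 0.08570692859210652 mid [ 0.53506863 -0.17089701] slope [-0.01080079 -0.0448244 ]
[ 0.53559073 -0.17115409  0.19855666] 23.6
```

View pics/21t.png

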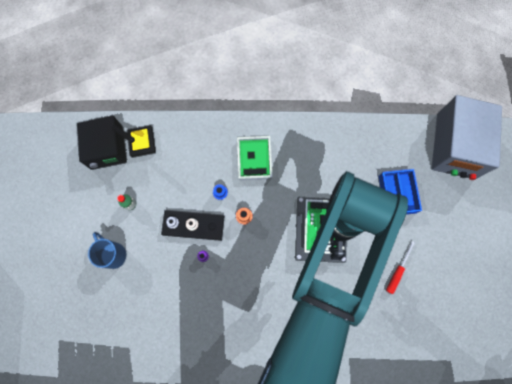

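View pics/21w.png

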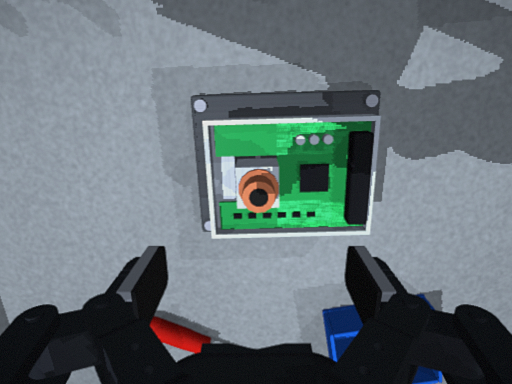

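Flange top is 4.3 mm above the boss (nominal 4.0), the collar top is at 0.110 m as expected, and tilt is under 0.01 rad. Bystanders haven't moved, so I'm handing in.

```bash
python3 -c "
from station import *
print(close_job())"
```

```text
the job is handed in; nothing more can be done
None
```

I took the small bronze bushing from the kit block and pressed it into the boss until the flange landed. Then I eased off, released it, backed the arm away and handed the job in at about 23.6 s. No verdict was reported.

**Pressing:** vertical force was about 13 N while the locking ring moved and at most 15.5 N once the flange was down. Sideways load was 3 to 6 N, because the shank leaned lightly on the bore wall. A small sideways correction eased this only partly. The combined force stayed around 17 N.

**Last checks:**
- **Seating:** the flange top measured 4.3 mm above the boss (4.0 mm nominal). The collar top was at 0.110 m, as expected for fully home.
- **Position and tilt:** the axis was within about 1 mm of the bore, and the collar top was level to under 0.01 rad. The slopes fitted to the visible slivers of flange and boss were steeper (up to 0.045). I put these down to edge pixels.
- **Bench:** the other sleeves and bystanders look unmoved in the top picture. That view was by eye only.
- **Clearance:** the open gripper was about 10 cm clear of the bushing and touching nothing.

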